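# Pack the ink kit and close its hook-in lid

## Robot

A 6-joint arm with a two-finger parallel gripper is mounted at the origin on the work surface. World frame = base frame: x ahead of the robot, y to its left, z up, the work surface at z = 0. Lengths are in mm, angles in rad, forces in N, time in s.
With the tool pointing down it reaches from about 400 to 925 mm from the base axis. Payload 12.5 kg.
Tool frame: the origin (TCP) lies at the very end of the fingers, on their centre line; the grasp point (between the pads) lies 19 mm behind it; z points along the fingers, x is the direction in which the jaws open and shut, and the axes are right-handed (so a half turn about z gives the same grasp; the last joint's range is limited). The gripper opens to 95 mm and grips with 3 to 60 N. Pads are 20 mm wide; open, the fingers measure 119 mm over their backs; the gripper's body (75 mm by 180 mm) begins 59 mm behind the grasp point.
Start: joints at [-1.363, 0.491, 1.559, -0, 1.092, -0.106], TCP at [192.945, -594.491, 214.661] pointing down, gripper open.
Joint ranges: [-3.1, 3.1], [-0.84, 2.19], [0.05, 2.79], [-1.13, 4.28], [0.06, 2.93], [-2.69, 2.69]. Speed limits (rad/s): [2.22, 2.22, 2.79, 3.14, 3.14, 3.14].

## Interface

Orientations are given as [roll, pitch, yaw] about the fixed x, y, z axes, in that order (R = Rz(yaw) Ry(pitch) Rx(roll)).
In Python, from cell import env gives the robot as it stands.
- The arm moves only by the tool arm_command, never from a script. Its argument "motion" is one flat list of numbers, 7 for each row, row after row: the opening, from -1 (shut) to 1 (fully open), then the shift along the tool's x, y, z in mm, then the turn, a rotation vector about the tool's x, y, z in degrees. In form: [fingers, dx, dy, dz, rx, ry, rz, fingers, dx, dy, dz, rx, ry, rz, ...]. A call has 1 to 20 rows; each row is the pose to reach, as a shift and turn from the pose commanded when the call began, along the tool's axes at that moment; what a row does not reach only later rows make up. A row lasts 1/10 s, in which the tool goes at most 50 mm and 8.59 degrees, less where a joint would pass 70% of its speed; a pose out of reach is approached as far as the arm can. A call with a gripper value outside its range is refused whole. The fingers move at their own pace and stop on an object; the grip force is fixed at half the most. Time passes only in rows, so rows that repeat a pose let the fingers close. It gives the time, the measured TCP pose, the force and the opening at its end, in the units of the state.
- env.state(): the state, without advancing time (a new reading comes with each control period).
- env.read_camera(name): name is "side" or "top" or "wrist"; returns (picture, depth): 384x512x3 uint8, red, green, blue; 384x512 float32, mm along the optical axis (not along the pixel's ray), 0 where there is no reading.
- env.calibration(name): a dict with "fx", "fy", "cx", "cy" (pixels), "distortion" ([k1, k2, p1, p2, k3] as OpenCV has them; the pictures are not rectified), "cam_to_world" (4x4, takes a point from camera to world coordinates). Camera axes: x right, y down, z forward; pixel columns grow to the right and rows downward; lengths in mm; the calibration is good to about 2 mm. A picture is of the moment at which its call begins: read the wrist's pose just before it. calibration takes no time and is no camera call; for the wrist camera it gives the pose at the moment of the call.
- env.job_done(): hands the job in, once; it reports no verdict.
Trained networks look in the newest picture that a camera, given by its name, has taken for a name from the list of things; names that differ only in an ending like _2 or _b are one class to them, and where a whole thing is asked for, a point or a joint stands for the part that bears it (a point fixed in the world has none). Each returns a list of dicts, best first, with "confidence" (0 to 1); they miss things now and then, are a little off and sometimes report something else, mostly with a low value. They report only what shows in the picture. A call takes as long as a camera call. They do not tell look-alikes from the thing itself.
- env.recognise(camera, label): "location" ([column, row] in pixels, amid what is visible of it).
- env.silhouettes(camera, label): "region" (384x512 bool, what is visible of it) and "location" ([column, row] in pixels, amid what is visible of it).
- env.spot_point(camera, label): "location" ([column, row] in pixels: a listed point, or the origin of a listed thing).
The state is a dict: "t": time; "joints": joint angles; "qvel": joint speeds; "tau": joint torques, N m; "eef_pos": TCP position; "tcp_rot": TCP orientation; "ft_force": force on the tool from outside, world axes, zero at the start; "moment": the same for the moment, N m; "opening": opening from 0.0 (shut) to 1.0 (fully open).
Only numpy, scipy, OpenCV 4.12 (cv2) and the standard library are available. Lean on these libraries where they do the work, as an engineer would, in place of code of your own. Each camera call takes 0.05 s, during which the arm holds its last target.

## Task

Pack the ink kit away in its plywood box: nest all the mixing cups that are out, upright and in size order one inside another, in the box's empty bay, and stack all the rolls of paper tape flat on the spindle in the other bay. Then close the box: hold the lid tilted, hook its far edge under the batten on the far wall, and lower its near edge until the lid lies flat behind the front wall and square on the box. Leave the ink bottles and the brush where they are.

Things in the scene. Friction and masses are not known exactly. Their poses are not given: they have to be found in the camera images.
- box: Open plywood kit box fixed to the table, 196 x 212 mm. Origin: centre of its underside, on the table; x points away from the robot to the far wall, y to the box's left, z up. In this frame (mm): floor top z 8; side walls |y| 96 to 106, tops z 95 (the lid rests on them); far wall x 92 to 102. Divider 6 thick at y 2, top z 48, parts the spindle's bay (y < 0) from the cup bay (y > 0).
- front_wall (a point): Middle of the inner top edge of the front wall, the one near the robot: (-84, 0, 104) mm in the box's frame. The wall is 10 mm thick and stands 9 mm above the side walls: it is the stop for the lid's near edge. Ledges 8 mm wide inside the front and far walls have their tops at z 95, level with the side walls.
- batten (a point): Middle of the lower inner edge of the batten that lies along the far wall and overhangs inwards as a lip: (74, 0, 111) mm in the box's frame. The batten spans x 74 to 102, z 111 to 121 and the full width; under it a slot 16 mm high and 18 mm deep is left above the level of the side walls' tops.
- spindle (a point): Top of the upright dark wooden spindle, 16 mm diameter with a round end, that stands on the box's floor in the right-hand bay, at (2, -47, 86) mm in the box's frame; 78 mm tall over the floor. Axes as the box.
- cup_bay (a point): Middle of the floor of the box's left-hand bay (clear space 160 x 91 mm at the top), where the nest of cups stands: (4, 50, 8) mm in the box's frame.
- lid: The box's loose plywood lid, a flat panel 170 (its x) x 212 (its y) x 8 mm, 0.18 to 0.29 kg, with a wooden bar handle on top. Origin: centre of the panel's underside, z up. It is the same either way round. At the start it lies flat on the table.
- lid_center (a point): Centre of the lid's panel (4 mm over its underside); axes as the lid.
- lid_handle (a point): Centre of the lid's bar handle: a bar 20 (x) x 100 (y) x 28 mm high standing on the middle of the panel, its foot at the panel's top face; this point lies 14 mm above that face (22 mm above the panel's underside). Axes as the lid.
- lid_edge_a (a point): Middle of the lid's edge face at its +x end, half-way up the 8 mm thickness.
- lid_edge_b (a point): Middle of the lid's edge face at its -x end, half-way up the 8 mm thickness.
- cup1_center (a point): Centre (half-way up, on the axis) of the white plastic mixing cup, size 1 of 4 (1 is the largest): 68 mm across the rim, 64 mm across the foot, 48 mm tall, wall 2 mm, floor 10 mm thick, so that a cup set inside another stands 10 mm higher. z points to its mouth. May be absent.
- cup2_center (a point): Centre (half-way up, on the axis) of the blue plastic mixing cup, size 2 of 4 (1 is the largest): 56 mm across the rim, 52 mm across the foot, 48 mm tall, wall 2 mm, floor 10 mm thick, so that a cup set inside another stands 10 mm higher. z points to its mouth. May be absent.
- cup3_center (a point): Centre (half-way up, on the axis) of the green plastic mixing cup, size 3 of 4 (1 is the largest): 44 mm across the rim, 40 mm across the foot, 48 mm tall, wall 2 mm, floor 10 mm thick, so that a cup set inside another stands 10 mm higher. z points to its mouth. May be absent.
- cup4_center (a point): Centre (half-way up, on the axis) of the red plastic mixing cup, size 4 of 4 (1 is the largest): 32 mm across the rim, 28 mm across the foot, 48 mm tall, wall 2 mm, floor 10 mm thick, so that a cup set inside another stands 10 mm higher. z points to its mouth. May be absent.
- roll1_center (a point): Centre of the yellow roll of paper tape: 64 mm outside diameter, 30 mm bore, 20 mm high, lying flat, z along its axis. May be absent.
- roll2_center (a point): Centre of the orange roll of paper tape: 64 mm outside diameter, 30 mm bore, 20 mm high, lying flat, z along its axis. May be absent.
- roll3_center (a point): Centre of the white roll of paper tape: 64 mm outside diameter, 30 mm bore, 20 mm high, lying flat, z along its axis. May be absent.
- ink_a_center (a point): Bystander: amber dropper bottle of ink, 36 mm diameter, 104 mm tall, standing; the point is on its axis, 40 mm up.
- ink_b_center (a point): Bystander: green dropper bottle of ink, 36 mm diameter, 104 mm tall, standing; the point is on its axis, 40 mm up.
- brush: Bystander: a flat paint brush with a green handle, 170 x 34 x 10 mm, lying on the table; origin at its middle, on the table; its length along its x.
Things that resemble listed ones, but are neither listed nor needed, are in the scene too. Several things look just like the part that bears cup2_center: the one meant starts nearest to the robot's base.

How it is judged:
By the outcome, as a careful person would: the job done as asked, in the order asked, and still so for the second after the job is handed in, with the robot touching nothing.
Of cup1, cup2, cup3, cup4 only 3 to 4 are there at a start; the rules pass over those that are not, and their reading is None.
Of roll1, roll2, roll3 only 2 to 3 are there at a start; the rules pass over those that are not, and their reading is None.
At some moment in a run one of cup1, cup2, cup3, cup4, roll1, roll2, roll3, lid may be knocked a few centimetres aside while the robot is not near it.
It also fails if it takes over 210 s, if anything falls off the work surface, if the arm or the gripper's body presses on something with over 40 N, if the wrist force passes 120 N, or if a joint passes its speed limit or range.

## Working session

There is one attempt and no reset: what is moved stays moved. The work goes in short steps, Python scripts to look and compute and a tool call to move; the robot and the scene stay as the last step left them, time stands still between calls to the robot, and variables do not carry over. Pictures are saved under pics/ and viewed, and the job is handed in when it is done.

Besides the shell and the picture viewer there is one more tool, called after "Request:" by a JSON object that holds its "op" and its "data", one argument or row to a line. arm_command: Moves the arm, as the interface text tells. Its arguments: {"type":"object","properties":{"motion":{"type":"array","items":{"type":"number"}}},"required":["motion"]}

```bash
ls; mkdir -p pics
cat > h.py <<'E'
import numpy as np, cv2
from cell import env
def snap(n,f):
    im,d=env.read_camera(n); cv2.imwrite('pics/'+f,cv2.cvtColor(im,cv2.COLOR_RGB2BGR)); np.save('/tmp/%s.npy'%n,d); return im,d
def w(n,pix,d=None,z=None,cal=None):
    c=cal or env.calibration(n); K=np.array([[c['fx'],0,c['cx']],[0,c['fy'],c['cy']],[0,0,1]]); 
    p=cv2.undistortPoints(np.array([[pix]],float),K,np.array(c['distortion'],float))[0,0]
    T=np.array(c['cam_to_world']); r=T[:3,:3]@np.array([p[0],p[1],1.]); o=T[:3,3]
    s=d if z is None else (z-o[2])/r[2]
    return o+s*r
def proj(n,P,cal=None):
    c=cal or env.calibration(n); K=np.array([[c['fx'],0,c['cx']],[0,c['fy'],c['cy']],[0,0,1]]); T=np.linalg.inv(np.array(c['cam_to_world']))
    rv=cv2.Rodrigues(T[:3,:3])[0]; return cv2.projectPoints(np.array(P,float).reshape(-1,3),rv,T[:3,3],K,np.array(c['distortion'],float))[0][:,0]
E
python3 - <<'E'
from h import *
for n in('top','side','wrist'):
    snap(n,n+'0.png'); print(n,np.round(np.array(env.calibration(n)['cam_to_world']),2).tolist())
s=env.state();print(s['t'],s['eef_pos'],s['tcp_rot'],s['opening'])
E
```

```text
pics
top [[-0.02, -0.98, 0.19, 480.34], [-1.0, 0.01, -0.02, -45.54], [0.02, -0.19, -0.98, 894.98], [0.0, 0.0, 0.0, 1.0]]
side [[1.0, -0.06, 0.05, 573.06], [-0.08, -0.61, 0.79, -871.09], [-0.02, -0.79, -0.61, 731.35], [0.0, 0.0, 0.0, 1.0]]
wrist [[0.31, -0.92, -0.22, 255.86], [-0.95, -0.3, -0.07, -574.57], [-0.0, 0.24, -0.97, 383.37], [0.0, 0.0, 0.0, 1.0]]
0.15 [ 192.88095795 -594.28539485  214.18832477] [-3.14151915e+00  8.64845998e-04 -1.25704173e+00] 1.0034875515887975
```

View pics/top0.png

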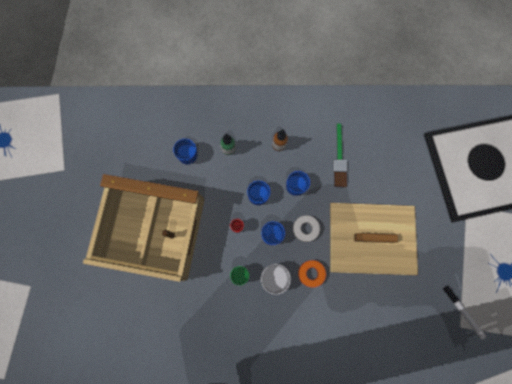

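View pics/side0.png

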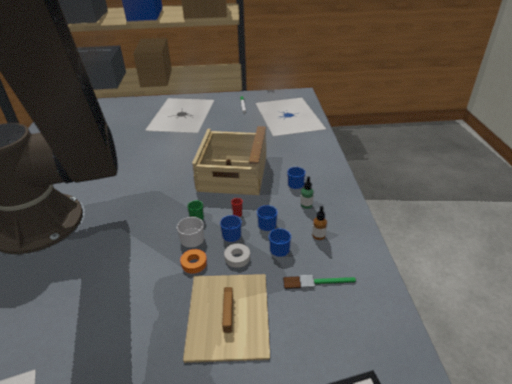

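View pics/wrist0.png

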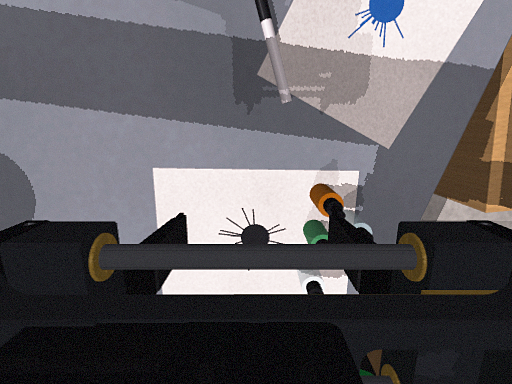

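Run:
```python
from h import *
for l,z in [('box',0),('front_wall',104),('batten',111),('spindle',86),('cup_bay',8),('lid_center',4),('lid_handle',22),('lid_edge_a',4),('lid_edge_b',4),('cup1_center',24),('cup2_center',24),('cup3_center',24),('cup4_center',24),('roll1_center',10),('roll2_center',10),('roll3_center',10),('ink_a_center',40),('ink_b_center',40),('brush',0)]:
  o=[]
  for n in ('top','side'):
    if n=='side' and l not in('front_wall','batten','spindle','lid_handle','cup1_center','cup2_center','cup3_center','cup4_center','roll2_center','roll3_center'): continue
    for r in env.spot_point(n,l)[:4]:
        o.append((n[0],round(r['confidence'],2),np.round(r['location']).astype(int).tolist(),np.round(w(n,r['location'],z=z)[:2]).tolist()))
  print(l,o)
print(env.state()['t'])
im,d=env.read_camera('top')
c=cv2.cvtColor(im[120:310,80:340],cv2.COLOR_RGB2BGR);cv2.imwrite('pics/topc.png',cv2.resize(c,None,fx=3,fy=3,interpolation=cv2.INTER_CUBIC))
```

```text
box [('t', 0.98, [156, 228], [568.0, 179.0])]
front_wall [('s', 0.67, [199, 144], [464.0, 204.0]), ('s', 0.46, [320, 281], [729.0, -365.0]), ('s', 0.29, [229, 159], [554.0, 107.0])]
batten [('t', 0.72, [336, 154], [719.0, -249.0]), ('t', 0.57, [148, 195], [630.0, 169.0]), ('s', 0.88, [252, 147], [627.0, 158.0]), ('s', 0.69, [235, 164], [573.0, 71.0])]
spindle [('t', 0.65, [166, 232], [551.0, 133.0]), ('s', 0.74, [228, 160], [553.0, 135.0])]
cup_bay [('t', 0.73, [132, 228], [570.0, 235.0])]
lid_center [('t', 0.67, [372, 238], [538.0, -353.0]), ('t', 0.54, [278, 139], [794.0, -129.0])]
lid_handle [('t', 0.91, [375, 237], [538.0, -354.0]), ('t', 0.54, [373, 274], [449.0, -345.0]), ('t', 0.25, [370, 237], [539.0, -344.0]), ('s', 0.75, [229, 310], [540.0, -358.0]), ('s', 0.6, [191, 314], [459.0, -360.0])]
lid_edge_a [('t', 0.66, [370, 205], [620.0, -355.0]), ('t', 0.55, [374, 273], [453.0, -352.0]), ('t', 0.47, [133, 227], [572.0, 234.0])]
lid_edge_b [('t', 0.66, [370, 205], [620.0, -355.0]), ('t', 0.55, [374, 273], [453.0, -352.0]), ('t', 0.47, [133, 227], [572.0, 234.0])]
cup1_center [(
[... 452 characters left out ...]
[240, 272], [461.0, -28.0]), ('t', 0.48, [154, 232], [557.0, 177.0]), ('s', 0.51, [195, 212], [452.0, -29.0])]
cup4_center [('t', 0.54, [237, 228], [564.0, -21.0]), ('t', 0.32, [155, 231], [559.0, 175.0]), ('s', 0.61, [237, 208], [571.0, -24.0])]
roll1_center [('t', 0.67, [278, 141], [786.0, -128.0])]
roll2_center [('t', 0.65, [312, 274], [452.0, -199.0]), ('s', 0.77, [191, 261], [450.0, -197.0])]
roll3_center [('t', 0.61, [313, 272], [457.0, -202.0]), ('t', 0.57, [307, 231], [556.0, -193.0]), ('s', 0.62, [238, 253], [567.0, -182.0])]
ink_a_center [('t', 0.67, [130, 269], [471.0, 226.0])]
ink_b_center [('t', 0.6, [227, 144], [771.0, 1.0])]
brush [('t', 0.91, [337, 158], [744.0, -279.0])]
1.6
```

View pics/topc.png

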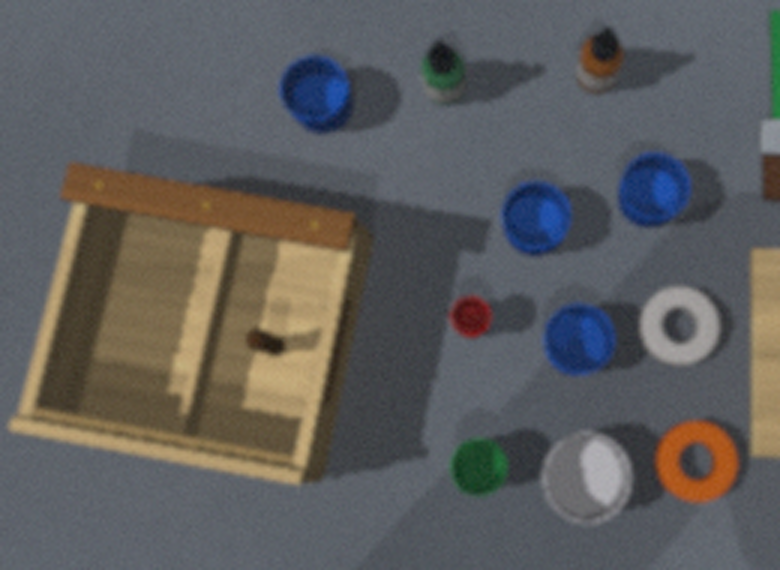

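```bash
cat >> h.py <<'E'
def cloud(n,d,cal=None):
    c=cal or env.calibration(n); H,W=d.shape; u,v=np.meshgrid(np.arange(W),np.arange(H)); K=np.array([[c['fx'],0,c['cx']],[0,c['fy'],c['cy']],[0,0,1]])
    p=cv2.undistortPoints(np.stack([u,v],-1).reshape(-1,1,2).astype(float),K,np.array(c['distortion'],float)).reshape(H,W,2)
    P=np.concatenate([p,np.ones((H,W,1))],-1)*d[...,None]; T=np.array(c['cam_to_world']); return P@T[:3,:3].T+T[:3,3]
def rim(P,reg,zr,tol=5):
    m=reg&(abs(P[...,2]-zr)<tol); q=P[m][:,:2]
    if len(q)<5: return None
    (x,y),r=cv2.minEnclosingCircle(q.astype(np.float32)); return round(x,1),round(y,1),round(r,1),len(q),np.round(np.median(q,0),1).tolist()
E
python3 - <<'E'
from h import *
im,d=env.read_camera('top'); P=cloud('top',d)
print('table z',np.median(P[290:310,180:230,2]))
for l,zr in [('cup1_center',48),('cup2_center',48),('cup3_center',48),('cup4_center',48),('roll2_center',20),('roll3_center',20)]:
    for s in env.silhouettes('top',l)[:4]:
        R=s['region']; z=P[R][:,2]
        print(l,round(s['confidence'],2),np.round(s['location']),R.sum(),'z pct',np.round(np.percentile(z,[2,25,50,75,98])),rim(P,R,zr))
# box wall tops
Z=P[...,2]; X=P[...,0];Y=P[...,1]
reg=(X>420)&(X<720)&(Y>20)&(Y<340)
for a,b in((89,100),(100,108),(115,127)):
    m=reg&(Z>a)&(Z<b); q=P[m]; print(a,b,m.sum(), cv2.minAreaRect(q[:,:2].astype(np.float32)), cv2.boxPoints(cv2.minAreaRect(q[:,:2].astype(np.float32))).round(1).tolist(),np.median(q[:,2]))
m=(X>400)&(X<680)&(Y<-230)&(Y>-480)&(Z>4)&(Z<14); q=P[m]; print('lid',cv2.minAreaRect(q[:,:2].astype(np.float32)))
m=(X>400)&(X<680)&(Y<-230)&(Y>-480)&(Z>28)&(Z<44); q=P[m]; print('handle',cv2.minAreaRect(q[:,:2].astype(np.float32)),np.median(q,0))
E
```

```text
table z -0.23029326935278505
cup1_center 0.77 [275. 281.] 694 z pct [ 7.  9. 10. 13. 49.] (444.2, -109.7, 33.7, 81, [441.1, -120.5])
cup1_center 0.54 [319. 277.] 481 z pct [ 4. 19. 20. 21. 23.] None
cup2_center 0.77 [299. 185.] 454 z pct [ 0. 10. 12. 29. 49.] (670.9, -169.7, 27.5, 48, [662.1, -166.2])
cup2_center 0.71 [184. 150.] 533 z pct [-1.  9. 13. 35. 49.] (755.5, 104.0, 28.7, 83, [757.9, 106.0])
cup2_center 0.64 [275. 235.] 432 z pct [ 7.  9. 11. 23. 49.] (549.7, -106.1, 27.9, 62, [545.4, -111.1])
cup2_center 0.64 [260. 189.] 419 z pct [ 7.  9. 11. 29. 50.] (648.3, -73.9, 27.4, 52, [640.5, -76.5])
cup3_center 0.83 [238. 272.] 278 z pct [ 6.  9. 11. 25. 49.] (453.3, -27.1, 21.5, 40, [448.6, -32.0])
roll2_center 0.92 [308. 278.] 486 z pct [ 1. 19. 20. 21. 23.] (453.9, -198.8, 31.9, 442, [453.2, -197.7])
roll2_center 0.54 [310. 225.] 455 z pct [ 3. 19. 20. 21. 23.] (562.1, -190.0, 31.8, 420, [561.8, -189.9])
roll3_center 0.8 [311. 224.] 470 z pct [ 0. 18. 20. 21. 23.] (562.1, -190.0, 31.8, 421, [561.8, -189.9])
89 100 1141 ((561.6470947265625, 184.2188262939453), (213.577438354492
[... 331 characters left out ...]
779296875, 98.9000015258789], [630.7000122070312, 62.20000076293945], [671.5, 269.20001220703125], [485.1000061035156, 305.8999938964844]] 103.59508854034789
115 127 1267 ((643.9436645507812, 168.00015258789062), (212.93418884277344, 28.759178161621094), 78.86605072021484) [[609.2999877929688, 66.30000305175781], [637.5, 60.79999923706055], [678.5999755859375, 269.70001220703125], [650.4000244140625, 275.20001220703125]] 120.75790517088888
lid ((540.8439331054688, -362.337890625), (228.54710388183594, 272.2134094238281), 88.64962005615234)
handle ((536.2739868164062, -356.13970947265625), (100.49156188964844, 19.862138748168945), 87.00208282470703) [ 536.39090221 -353.70609889   35.57723654]
```

```bash
cat > mv.py <<'E'
import sys,numpy as np
from scipy.spatial.transform import Rotation as R
from cell import env
# args: list of x,y,z,yawdeg[,tiltdeg]  tilt: about tool y axis after down pose
def go(*ts):
    s=env.state(); R0=R.from_euler('xyz',s['tcp_rot']); p=np.array(s['eef_pos'])
    print('t',round(s['t'],2),'p',np.round(p,1),'yaw',np.round(np.degrees(s['tcp_rot']),1),'op',round(s['opening'],3),'F',np.round(s['ft_force'],1))
    for t in ts:
        Rt=R.from_euler('xyz',[np.pi,0,np.radians(t[3])])
        if len(t)>4: Rt=Rt*R.from_rotvec([0,np.radians(t[4]),0])
        print(t,'shift',np.round(R0.inv().apply(np.array(t[:3])-p),1),'turn',np.round(np.degrees((R0.inv()*Rt).as_rotvec()),1))
E
python3 - <<'E'
from mv import *
go((444,-110,130,-11.2),(444.2,-109.7,31,-11.2))
E
```

```text
t 2.0 p [ 192.9 -594.5  214.7] yaw [180.  -0. -72.] op 0.999 F [0.8 0.1 0.3]
(444, -110, 130, -11.2) shift [-383.3 -388.3   84.6] turn [  0.   -0.  -60.8]
(444.2, -109.7, 31, -11.2) shift [-383.6 -388.6  183.6] turn [  0.   -0.  -60.8]
```

Request:
{"op": "arm_command", "data": {
  "motion": [1,-383,-388,85,0,0,-60.8,1,-383,-388,85,0,0,-60.8,1,-383,-388,85,0,0,-60.8,1,-383,-388,85,0,0,-60.8,1,-383,-388,85,0,0,-60.8,1,-383,-388,85,0,0,-60.8,1,-383,-388,85,0,0,-60.8,1,-383,-388,85,0,0,-60.8,1,-383,-388,85,0,0,-60.8,1,-383,-388,85,0,0,-60.8,1,-383,-388,85,0,0,-60.8,1,-383,-388,85,0,0,-60.8,1,-383,-388,85,0,0,-60.8,1,-383,-388,85,0,0,-60.8,1,-383,-388,85,0,0,-60.8,1,-383,-388,85,0,0,-60.8]
}}

```text
t: 3.6
eef_pos: [443.5, -111.6, 129.8]
tcp_rot: [3.141, -0.0, -0.198]
ft_force: [-0.7, -0.5, 0.1]
opening: 1.001
```

Run:
```python
from mv import *
from h import *
go((444.2,-109.7,31,-11.2))
snap('wrist','w1.png'); im,d=snap('top','t1.png')
P=cloud('top',d)
for s in env.silhouettes('top','cup1_center')[:1]: print(rim(P,s['region'],48))
```

```text
t 3.6 p [ 443.5 -111.6  129.8] yaw [180.   -0.  -11.3] op 1.001 F [-0.7 -0.5  0.1]
(444.2, -109.7, 31, -11.2) shift [ 0.3 -2.  98.8] turn [ 0.  -0.  -0.1]
None
```

View pics/w1.png

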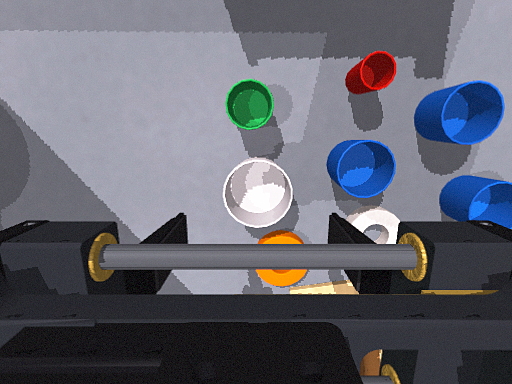

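Request:
{"op": "arm_command", "data": {
  "motion": [1,0,-2,50,0,0,0,1,0,-2,85,0,0,0,1,0,-2,99,0,0,0,1,0,-2,99,0,0,0,-1,0,-2,99,0,0,0,-1,0,-2,99,0,0,0,-1,0,-2,99,0,0,0,-1,0,-2,99,0,0,0,-1,0,-2,99,0,0,0,-1,0,-2,99,0,0,0,-1,0,-2,99,0,0,0]
}}

```text
t: 4.85
eef_pos: [444.5, -108.6, 31.3]
tcp_rot: [3.141, -0.001, -0.196]
ft_force: [-1.3, 0.5, 8.0]
opening: 0.706
```

Run:
```python
from mv import *
go((444.2,-109.7,200,-11.2),(547.8,237.9,200,-11.2))
```

```text
t 4.85 p [ 444.5 -108.6   31.3] yaw [ 1.80e+02 -1.00e-01 -1.12e+01] op 0.706 F [-1.3  0.5  8. ]
(444.2, -109.7, 200, -11.2) shift [   0.2    1.2 -168.7] turn [ 0.  -0.1 -0. ]
(547.8, 237.9, 200, -11.2) shift [  34.2 -359.9 -168.7] turn [ 0.  -0.1 -0. ]
```

Request:
{"op": "arm_command", "data": {
  "motion": [-1,0,0,-30,0,0,0,-1,0,0,-75,0,0,0,-1,0,0,-120,0,0,0,-1,3,-30,-165,0,0,0,-1,8,-75,-169,0,0,0,-1,12,-120,-169,0,0,0,-1,16,-165,-169,0,0,0,-1,20,-210,-169,0,0,0,-1,25,-255,-169,0,0,0,-1,29,-300,-169,0,0,0,-1,33,-340,-169,0,0,0,-1,34,-360,-169,0,0,0,-1,34,-360,-169,0,0,0,-1,34,-360,-169,0,0,0,-1,34,-360,-169,0,0,0]
}}

```text
t: 6.35
eef_pos: [547.3, 236.8, 199.7]
tcp_rot: [3.141, 0.0, -0.197]
ft_force: [-0.0, -0.6, -0.4]
opening: 0.712
```

Run:
```python
from mv import *
from h import *
go((547.8,237.9,41,-11.2))
snap('wrist','w2.png')
```

```text
t 6.35 p [547.3 236.8 199.7] yaw [180.    0.  -11.3] op 0.712 F [-0.  -0.6 -0.4]
(547.8, 237.9, 41, -11.2) shift [  0.3  -1.3 158.7] turn [ 0.   0.  -0.1]
```

View pics/w2.png

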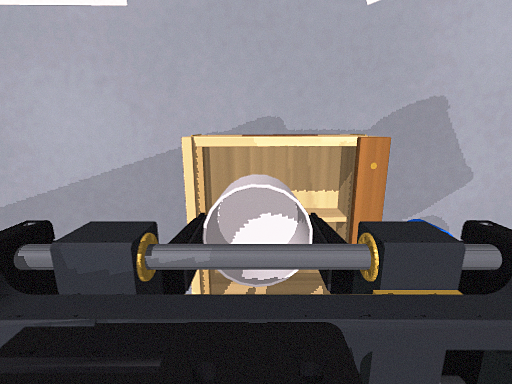

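Request:
{"op": "arm_command", "data": {
  "motion": [-1,0,-1,45,0,0,0,-1,0,-1,90,0,0,0,-1,0,-1,125,0,0,0,-1,0,-1,145,0,0,0,-1,0,-1,155,0,0,0,-1,0,-1,159,0,0,0,-1,0,-1,159,0,0,0,0.58,0,-1,159,0,0,0,0.58,0,-1,159,0,0,0,0.58,0,-1,159,0,0,0,0.58,0,-1,130,0,0,0,0.58,0,-1,80,0,0,0,0.58,0,0,20,0,0,0,0.58,0,0,-20,0,0,0,0.58,0,0,-20,0,0,0]
}}

```text
t: 7.9
eef_pos: [549.7, 238.8, 226.8]
tcp_rot: [-3.136, -0.01, -0.196]
ft_force: [0.3, 0.4, -1.2]
opening: 0.794
```

Run:
```python
from mv import *
from h import *
go((549.7,-106.1,130,-11.2),(549.7,-106.1,31,-11.2))
im,d=snap('wrist','w3.png');P=cloud('wrist',d)
for s in env.silhouettes('wrist','cup1_center')[:2]: print(s['confidence'],s['location'],rim(P,s['region'],56))
```

```text
t 7.9 p [549.7 238.8 226.8] yaw [-179.7   -0.6  -11.2] op 0.794 F [ 0.3  0.4 -1.2]
(549.7, -106.1, 130, -11.2) shift [ 66.1 338.8  95.6] turn [-0.3 -0.6 -0. ]
(549.7, -106.1, 31, -11.2) shift [ 65.1 339.4 194.6] turn [-0.3 -0.6 -0. ]
0.74 [253.4, 176.9] (547.1, 238.4, 33.7, 147, [549.9, 240.9])
```

View pics/w3.png

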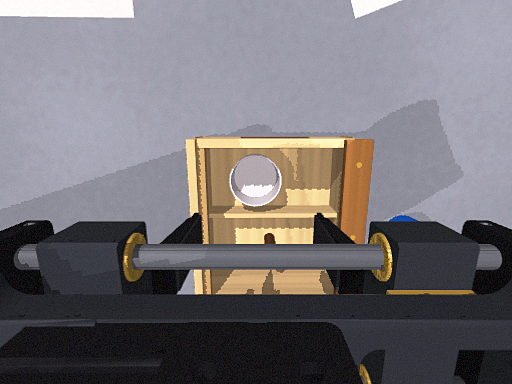

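Run:
```python
from mv import *
from h import *
im,d=snap('top','t3.png');P=cloud('top',d)
for l,z in (('cup2_center',48),('cup3_center',48),('cup4_center',48),('roll2_center',20)):
  for s in env.silhouettes('top',l)[:4]: print(l,round(s['confidence'],2),np.round(s['location']),rim(P,s['region'],z))
X,Y,Z=P[...,0],P[...,1],P[...,2]
m=(X>530)&(X<590)&(Y>-45)&(Y<0)&(Z>30)&(Z<60); print('red',rim(P,m,48))
go((549.7,-106.1,130,-11.2),(549.7,-106.1,31,-11.2))
```

```text
cup2_center 0.92 [274. 236.] (549.9, -105.6, 27.6, 72, [551.2, -108.6])
cup2_center 0.72 [296. 181.] (671.3, -169.4, 27.7, 63, [673.0, -164.2])
cup2_center 0.59 [184. 153.] (755.9, 104.5, 28.4, 82, [757.7, 106.0])
cup2_center 0.55 [259. 190.] (648.4, -73.9, 27.5, 62, [645.5, -74.1])
cup3_center 0.7 [238. 275.] (453.1, -26.7, 20.5, 22, [440.9, -24.9])
cup3_center 0.2 [128. 237.] (548.8, 238.1, 33.7, 90, [550.9, 253.6])
roll2_center 0.66 [313. 266.] (454.1, -199.4, 31.9, 449, [454.7, -199.7])
red (568.9, -21.2, 15.8, 35, [568.8, -20.0])
t 8.25 p [547.2 237.9 218.2] yaw [ 1.799e+02  1.000e-01 -1.120e+01] op 0.787 F [ 0.5 -0.8 -0.6]
(549.7, -106.1, 130, -11.2) shift [ 69.6 336.8  88.4] turn [ 0.1  0.1 -0. ]
(549.7, -106.1, 31, -11.2) shift [ 69.8 336.7 187.4] turn [ 0.1  0.1 -0. ]
```

View pics/t3.png

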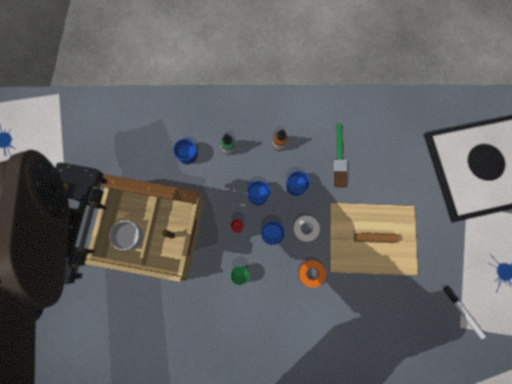

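Request:
{"op": "arm_command", "data": {
  "motion": [0.58,10,48,0,0,0,0,0.58,20,96,0,0,0,0,0.58,30,144,10,0,0,0,0.58,40,192,30,0,0,0,0.58,50,240,50,0,0,0,0.58,60,288,70,0,0,0,0.58,70,330,88,0,0,0,0.58,70,337,110,0,0,0,0.58,70,337,125,0,0,0,0.58,70,337,150,0,0,0,0.58,70,337,175,0,0,0,0.58,70,337,187,0,0,0,0.58,70,337,187,0,0,0,0.58,70,337,187,0,0,0,-1,70,337,187,0,0,0,-1,70,337,187,0,0,0,-1,70,337,187,0,0,0,-1,70,337,187,0,0,0,-1,70,337,187,0,0,0]
}}

```text
t: 10.15
eef_pos: [550.9, -106.2, 33.3]
tcp_rot: [3.141, -0.001, -0.196]
ft_force: [-1.3, 1.1, 6.6]
opening: 0.583
```

Run:
```python
from mv import *
go((550,-106,200,-11.2),(547.6,238.3,200,-11.2))
```

```text
t 10.15 p [ 550.9 -106.2   33.3] yaw [ 1.80e+02 -1.00e-01 -1.12e+01] op 0.583 F [-1.3  1.1  6.6]
(550, -106, 200, -11.2) shift [  -0.8    0.  -166.7] turn [ 0.  -0.1 -0. ]
(547.6, 238.3, 200, -11.2) shift [ -70.2 -337.2 -166.8] turn [ 0.  -0.1 -0. ]
```

Request:
{"op": "arm_command", "data": {
  "motion": [-1,0,0,-40,0,0,0,-1,0,0,-85,0,0,0,-1,0,0,-130,0,0,0,-1,-8,-35,-167,0,0,0,-1,-17,-82,-167,0,0,0,-1,-27,-129,-167,0,0,0,-1,-37,-177,-167,0,0,0,-1,-47,-225,-167,0,0,0,-1,-57,-273,-167,0,0,0,-1,-66,-315,-167,0,0,0,-1,-70,-337,-167,0,0,0,-1,-70,-337,-167,0,0,0,-1,-70,-337,-167,0,0,0,-1,-70,-337,-167,0,0,0]
}}

```text
t: 11.55
eef_pos: [547.6, 237.0, 199.6]
tcp_rot: [3.141, 0.0, -0.197]
ft_force: [0.2, -0.6, -0.5]
opening: 0.58
```

Run:
```python
from mv import *
from h import *
im,d=snap('wrist','w4.png');P=cloud('wrist',d)
go((547.6,238.3,58,-11.2))
s=env.state()
X,Y,Z=P[...,0],P[...,1],P[...,2]
m=(abs(Z-(s['eef_pos'][2]+15))<5)&(abs(X-547)<40)&(abs(Y-238)<45)
q=P[m];print(len(q),np.median(q,0),q.min(0),q.max(0))
```

```text
t 11.6 p [547.7 236.8 199.7] yaw [180.   -0.  -11.3] op 0.585 F [-0.3  0.9 -0.2]
(547.6, 238.3, 58, -11.2) shift [ -0.4  -1.4 141.7] turn [ 0.  -0.  -0.1]
998 [548.50998178 247.19020302 213.13020755] [515.80841575 209.91935255 209.67073179] [584.11613965 265.94159034 219.60673039]
```

View pics/w4.png

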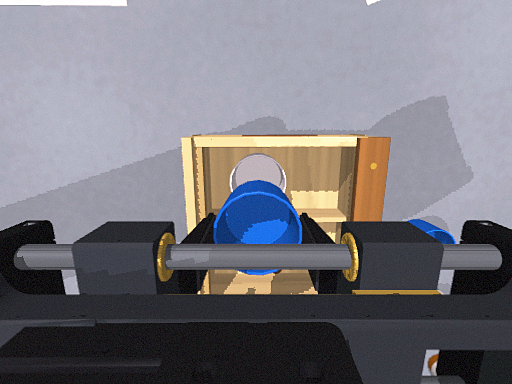

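Request:
{"op": "arm_command", "data": {
  "motion": [-1,0,-1,45,0,0,0,-1,0,-1,85,0,0,0,-1,0,-1,110,0,0,0,-1,0,-1,125,0,0,0,-1,0,-1,135,0,0,0,-1,0,-1,141,0,0,0,-1,0,-1,141,0,0,0,-1,0,-1,141,0,0,0,0.4,0,-1,141,0,0,0,0.4,0,-1,141,0,0,0,0.4,0,-1,141,0,0,0,0.4,0,-1,110,0,0,0,0.4,0,-1,60,0,0,0,0.4,0,-1,10,0,0,0,0.4,0,-1,-20,0,0,0,0.4,0,-1,-20,0,0,0,0.4,0,-1,-20,0,0,0]
}}

```text
t: 13.3
eef_pos: [547.6, 239.0, 219.9]
tcp_rot: [-3.141, -0.001, -0.196]
ft_force: [-0.1, 0.3, -1.6]
opening: 0.703
```

Run:
```python
from mv import *
from h import *
im,d=snap('wrist','w5.png');P=cloud('wrist',d)
for s in env.silhouettes('wrist','cup2_center')[:2]: print(s['confidence'],s['location'],rim(P,s['region'],66),np.percentile(P[s['region']][:,2],[5,50,95]))
for s in env.silhouettes('wrist','cup1_center')[:2]: print(s['confidence'],s['location'],rim(P,s['region'],56))
im,d=snap('top','t5.png')
P=cloud('top',d)
for l,z in (('cup3_center',48),):
  for s in env.silhouettes('top',l)[:4]: print(l,round(s['confidence'],2),np.round(s['location']),rim(P,s['region'],z))
go((453.1,-26.9,130,-11.2),(453.1,-26.9,31,-11.2))
```

```text
0.67 [258.1, 180.5] (548.3, 240.1, 27.9, 251, [548.2, 238.2]) [24.88706216 26.90649261 64.18423787]
0.61 [409.8, 218.7] None [-0.25597748 10.00029124 24.5321511 ]
0.79 [273.7, 164.8] (548.1, 238.7, 33.7, 262, [546.6, 237.8])
cup3_center 0.5 [238. 272.] (454.1, -26.5, 21.4, 48, [455.3, -25.1])
t 13.55 p [547.4 238.9 218.3] yaw [ 1.799e+02  1.000e-01 -1.120e+01] op 0.7 F [-0.6 -0.7 -0.1]
(453.1, -26.9, 130, -11.2) shift [-40.6 279.   88.7] turn [ 0.1  0.1 -0. ]
(453.1, -26.9, 31, -11.2) shift [-40.4 278.9 187.7] turn [ 0.1  0.1 -0. ]
```

View pics/w5.png

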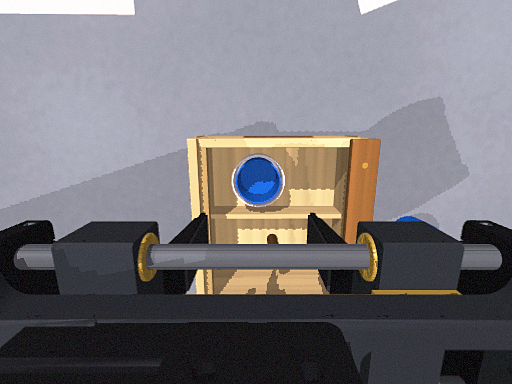

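View pics/t5.png

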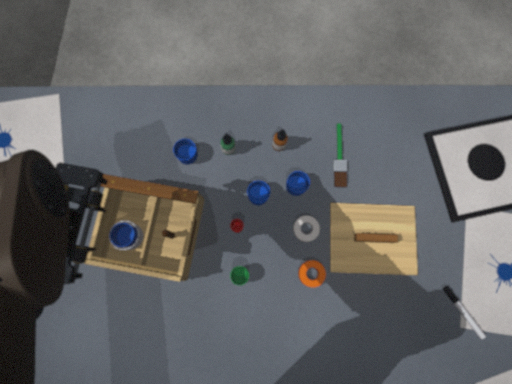

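Request:
{"op": "arm_command", "data": {
  "motion": [0.4,-7,48,0,0,0,0,0.4,-14,96,0,0,0,0,0.4,-21,144,10,0,0,0,0.4,-28,192,30,0,0,0,0.4,-35,240,55,0,0,0,0.4,-40,275,88,0,0,0,0.4,-40,279,125,0,0,0,0.4,-40,279,125,0,0,0,0.4,-40,279,155,0,0,0,0.4,-40,279,175,0,0,0,0.4,-40,279,187,0,0,0,0.4,-40,279,187,0,0,0,0.4,-40,279,187,0,0,0,-1,-40,279,187,0,0,0,-1,-40,279,187,0,0,0,-1,-40,279,187,0,0,0,-1,-40,279,187,0,0,0,-1,-40,279,187,0,0,0]
}}

```text
t: 15.35
eef_pos: [454.4, -26.9, 33.0]
tcp_rot: [3.142, -0.001, -0.196]
ft_force: [-0.9, 0.2, 5.9]
opening: 0.451
```

Run:
```python
from mv import *
go((453,-27,210,-11.2),(548.2,239.6,210,-11.2))
```

```text
t 15.35 p [454.4 -26.9  33. ] yaw [180.   -0.  -11.2] op 0.451 F [-0.9  0.2  5.9]
(453, -27, 210, -11.2) shift [  -1.3    0.4 -177. ] turn [ 0. -0. -0.]
(548.2, 239.6, 210, -11.2) shift [  40.2 -279.7 -177. ] turn [ 0. -0. -0.]
```

Request:
{"op": "arm_command", "data": {
  "motion": [-1,0,0,-45,0,0,0,-1,0,0,-90,0,0,0,-1,0,0,-135,0,0,0,-1,5,-35,-170,0,0,0,-1,12,-83,-177,0,0,0,-1,19,-131,-177,0,0,0,-1,26,-179,-177,0,0,0,-1,33,-227,-177,0,0,0,-1,38,-265,-177,0,0,0,-1,40,-280,-177,0,0,0,-1,40,-280,-177,0,0,0,-1,40,-280,-177,0,0,0,-1,40,-280,-140,0,0,0,-1,40,-280,-100,0,0,0,-1,40,-280,-85,0,0,0,-1,40,-280,-85,0,0,0,-1,40,-280,-85,0,0,0]
}}

```text
t: 17.05
eef_pos: [548.3, 238.9, 118.4]
tcp_rot: [-3.142, -0.0, -0.197]
ft_force: [-0.3, 0.5, 0.1]
opening: 0.445
```

Run:
```python
from mv import *
go((548.2,239.6,69,-11.2))
```

```text
t 17.05 p [548.3 238.9 118.4] yaw [-180.    -0.   -11.3] op 0.445 F [-0.3  0.5  0.1]
(548.2, 239.6, 69, -11.2) shift [-0.2 -0.6 49.4] turn [-0.  -0.  -0.1]
```

Release opens to about 54 mm (0.14).

Request:
{"op": "arm_command", "data": {
  "motion": [-1,0,-1,20,0,0,0,-1,0,-1,35,0,0,0,-1,0,-1,45,0,0,0,-1,0,-1,49,0,0,0,-1,0,-1,49,0,0,0,-1,0,-1,49,0,0,0,0.14,0,-1,49,0,0,0,0.14,0,-1,49,0,0,0,0.14,0,-1,49,0,0,0,0.14,0,-1,20,0,0,0,0.14,0,-1,-30,0,0,0,0.14,0,-1,-80,0,0,0,0.14,0,-1,-100,0,0,0,0.14,0,-1,-100,0,0,0,0.14,0,-1,-100,0,0,0]
}}

```text
t: 18.55
eef_pos: [547.9, 240.9, 217.3]
tcp_rot: [3.141, 0.0, -0.196]
ft_force: [0.4, 0.6, -0.0]
opening: 0.571
```

Run:
```python
from mv import *
from h import *
im,d=snap('wrist','w6.png');P=cloud('wrist',d)
X,Y,Z=P[...,0],P[...,1],P[...,2]
m=(abs(X-548)<40)&(abs(Y-239)<45)
for z in (56,66,76): print(z,rim(P,m,z,2.5))
im,d=snap('top','t6.png')
P=cloud('top',d);X,Y,Z=P[...,0],P[...,1],P[...,2]
m=(X>520)&(X<610)&(Y>-75)&(Y<20)&(Z>30)&(Z<60); print('red',rim(P,m,48))
go((568.9,-20.8,130,-11.2),(568.9,-20.8,32,-11.2))
```

```text
56 (548.4, 238.7, 33.7, 328, [546.1, 231.8])
66 (548.3, 240.1, 27.7, 241, [546.2, 234.5])
76 (547.9, 242.0, 21.7, 154, [547.0, 239.3])
red (568.8, -21.2, 15.7, 37, [569.3, -22.2])
t 18.65 p [547.6 240.8 216.1] yaw [ 1.799e+02  1.000e-01 -1.120e+01] op 0.57 F [-0.8 -0.1  0.8]
(568.9, -20.8, 130, -11.2) shift [ 72.  252.3  86.3] turn [ 0.1  0.1 -0. ]
(568.9, -20.8, 32, -11.2) shift [ 72.2 252.2 184.3] turn [ 0.1  0.1 -0. ]
```

View pics/w6.png

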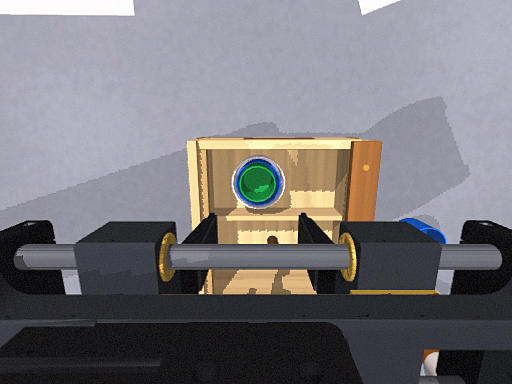

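View pics/t6.png

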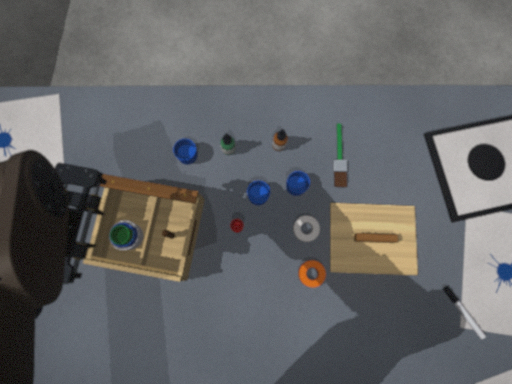

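Request:
{"op": "arm_command", "data": {
  "motion": [0.14,14,48,0,0,0,0,0.14,28,96,0,0,0,0,0.14,42,144,5,0,0,0,0.14,55,192,20,0,0,0,0.14,67,235,50,0,0,0,0.14,72,252,86,0,0,0,0.14,72,252,120,0,0,0,0.14,72,252,130,0,0,0,0.14,72,252,155,0,0,0,0.14,72,252,175,0,0,0,0.14,72,252,184,0,0,0,0.14,72,252,184,0,0,0,0.14,72,252,184,0,0,0,-1,72,252,184,0,0,0,-1,72,252,184,0,0,0,-1,72,252,184,0,0,0,-1,72,252,184,0,0,0,-1,72,252,184,0,0,0]
}}

```text
t: 20.45
eef_pos: [569.9, -20.2, 34.0]
tcp_rot: [3.142, -0.0, -0.196]
ft_force: [-0.8, 0.9, 4.6]
opening: 0.327
```

Run:
```python
from mv import *
go((569,-21,215,-11.2),(548.,241.,215,-11.2))
```

```text
t 20.45 p [569.9 -20.2  34. ] yaw [180.   -0.  -11.2] op 0.327 F [-0.8  0.9  4.6]
(569, -21, 215, -11.2) shift [  -0.6    0.9 -181. ] turn [ 0. -0. -0.]
(548.0, 241.0, 215, -11.2) shift [ -72.2 -252.  -181. ] turn [ 0. -0. -0.]
```

Request:
{"op": "arm_command", "data": {
  "motion": [-1,0,0,-45,0,0,0,-1,0,0,-90,0,0,0,-1,0,0,-135,0,0,0,-1,-10,-35,-170,0,0,0,-1,-24,-83,-181,0,0,0,-1,-38,-131,-181,0,0,0,-1,-52,-179,-181,0,0,0,-1,-65,-225,-181,0,0,0,-1,-72,-252,-181,0,0,0,-1,-72,-252,-181,0,0,0,-1,-72,-252,-181,0,0,0,-1,-72,-252,-140,0,0,0,-1,-72,-252,-110,0,0,0,-1,-72,-252,-95,0,0,0,-1,-72,-252,-95,0,0,0,-1,-72,-252,-95,0,0,0]
}}

```text
t: 22.05
eef_pos: [548.7, 240.0, 129.1]
tcp_rot: [3.142, -0.0, -0.197]
ft_force: [0.3, -0.2, -0.1]
opening: 0.33
```

Run:
```python
from mv import *
go((548,241.3,79,-11.2))
```

```text
t 22.05 p [548.7 240.  129.1] yaw [180.   -0.  -11.3] op 0.33 F [ 0.3 -0.2 -0.1]
(548, 241.3, 79, -11.2) shift [-0.9 -1.1 50.1] turn [ 0.  -0.  -0.1]
```

Release to ~44 mm (-0.07), rise, then fully open.

Request:
{"op": "arm_command", "data": {
  "motion": [-1,-1,-1,20,0,0,0,-1,-1,-1,35,0,0,0,-1,-1,-1,45,0,0,0,-1,-1,-1,50,0,0,0,-1,-1,-1,50,0,0,0,-1,-1,-1,50,0,0,0,-0.07,-1,-1,50,0,0,0,-0.07,-1,-1,50,0,0,0,-0.07,-1,-1,50,0,0,0,-0.07,-1,-1,20,0,0,0,-0.07,-1,-1,-30,0,0,0,0.7,-1,-1,-80,0,0,0,0.7,-1,-1,-90,0,0,0,0.7,-1,-1,-90,0,0,0,0.7,-1,-1,-90,0,0,0]
}}

```text
t: 23.55
eef_pos: [546.8, 242.0, 217.5]
tcp_rot: [3.141, 0.001, -0.196]
ft_force: [-0.7, 0.6, -1.2]
opening: 0.743
```

Run:
```python
from mv import *
from h import *
im,d=snap('wrist','w7.png');P=cloud('wrist',d)
X,Y,Z=P[...,0],P[...,1],P[...,2]
m=(abs(X-548)<40)&(abs(Y-239)<45)
for z in (56,66,76,86): print(z,rim(P,m,z,2.5))
im,d=snap('top','t7.png')
P=cloud('top',d)
for s in env.silhouettes('top','roll2_center')[:3]: print(round(s['confidence'],2),np.round(s['location']),rim(P,s['region'],20,4))
go((562,-190,130,-11.2),(562,-190,10,-11.2))
```

```text
56 (548.7, 238.9, 33.8, 349, [546.4, 236.0])
66 (548.4, 240.3, 27.8, 276, [550.1, 237.6])
76 (547.9, 241.9, 21.8, 211, [548.2, 239.5])
86 (546.9, 242.1, 15.8, 131, [545.8, 241.9])
0.73 [317. 267.] (454.4, -198.7, 31.6, 437, [454.8, -197.8])
0.36 [151. 225.] (563.6, 175.8, 135.9, 184, [570.2, 189.7])
t 23.7 p [546.9 242.  216.9] yaw [ 1.799e+02  1.000e-01 -1.120e+01] op 0.836 F [0.  0.2 0.4]
(562, -190, 130, -11.2) shift [ 99.1 420.6  87.2] turn [ 0.1  0.1 -0. ]
(562, -190, 10, -11.2) shift [ 99.5 420.5 207.2] turn [ 0.1  0.1 -0. ]
```

View pics/w7.png

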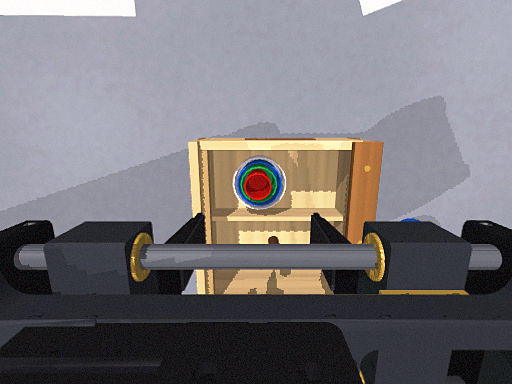

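View pics/t7.png

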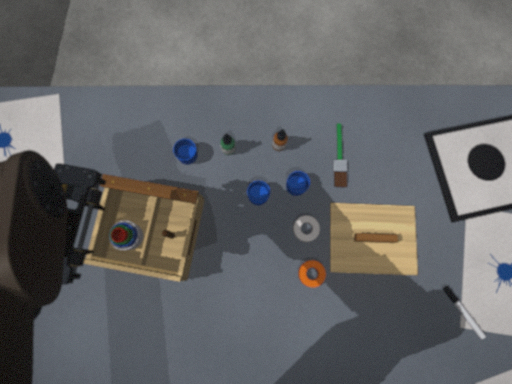

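Request:
{"op": "arm_command", "data": {
  "motion": [0.7,11,48,0,0,0,0,0.7,22,96,0,0,0,0,0.7,33,144,0,0,0,0,0.7,45,192,0,0,0,0,0.7,56,240,10,0,0,0,0.7,67,288,30,0,0,0,0.7,79,336,50,0,0,0,0.7,90,384,70,0,0,0,0.7,98,415,87,0,0,0,0.7,99,420,110,0,0,0,0.7,99,420,125,0,0,0,0.7,99,420,165,0,0,0,0.7,99,420,190,0,0,0,0.7,99,420,206,0,0,0,0.7,99,420,206,0,0,0,0.7,99,420,206,0,0,0]
}}

```text
t: 25.3
eef_pos: [562.5, -189.0, 12.2]
tcp_rot: [-3.141, 0.001, -0.196]
ft_force: [-0.2, 0.1, 0.9]
opening: 0.852
```

Request:
{"op": "arm_command", "data": {
  "motion": [-1,0,0,1,0,0,0,-1,0,0,1,0,0,0,-1,0,0,1,0,0,0,-1,0,0,1,0,0,0,-1,0,0,1,0,0,0]
}}

```text
t: 25.8
eef_pos: [563.0, -189.2, 12.3]
tcp_rot: [3.141, -0.001, -0.196]
ft_force: [-1.1, 0.3, 6.4]
opening: 0.655
```

Run:
```python
from mv import *
go((562,-190,200,-11.2),(550.6,138.5,200,-11.2))
```

```text
t 25.8 p [ 563.  -189.2   12.3] yaw [ 1.80e+02 -1.00e-01 -1.12e+01] op 0.655 F [-1.1  0.3  6.4]
(562, -190, 200, -11.2) shift [  -0.6    1.  -187.7] turn [ 0.  -0.1 -0. ]
(550.6, 138.5, 200, -11.2) shift [ -75.8 -319.  -187.8] turn [ 0.  -0.1 -0. ]
```

Request:
{"op": "arm_command", "data": {
  "motion": [-1,0,0,-45,0,0,0,-1,0,0,-90,0,0,0,-1,0,0,-135,0,0,0,-1,-8,-35,-170,0,0,0,-1,-19,-83,-188,0,0,0,-1,-31,-131,-188,0,0,0,-1,-42,-179,-188,0,0,0,-1,-54,-227,-188,0,0,0,-1,-65,-275,-188,0,0,0,-1,-73,-310,-188,0,0,0,-1,-76,-319,-188,0,0,0,-1,-76,-319,-188,0,0,0,-1,-76,-319,-160,0,0,0,-1,-76,-319,-130,0,0,0,-1,-76,-319,-115,0,0,0,-1,-76,-319,-115,0,0,0,-1,-76,-319,-115,0,0,0]
}}

```text
t: 27.5
eef_pos: [550.7, 137.5, 127.0]
tcp_rot: [3.141, -0.0, -0.197]
ft_force: [0.1, 0.5, -0.3]
opening: 0.654
```

Run:
```python
from mv import *
from h import *
go((550.6,138.5,44.5,-11.2))
im,d=snap('wrist','w8.png'); snap('side','s8.png')
P=cloud('wrist',d)
X,Y,Z=P[...,0],P[...,1],P[...,2]
m=(abs(X-550)<40)&(abs(Y-138)<40)
print(rim(P,m,137,4))
m=(abs(X-550)<14)&(abs(Y-138)<14)&(Z>60)&(Z<90);print(P[m].min(0) if m.any() else 0,P[m].max(0) if m.any() else 0)
```

```text
t 27.5 p [550.7 137.5 127. ] yaw [180.   -0.  -11.3] op 0.654 F [ 0.1  0.5 -0.3]
(550.6, 138.5, 44.5, -11.2) shift [-0.3 -1.  82.5] turn [ 0.  -0.  -0.1]
(552.4, 144.0, 37.6, 3786, [554.2, 150.6])
[544.735698   132.58728251  81.08101283] [556.37288856 138.58716719  87.00184367]
```

View pics/w8.png

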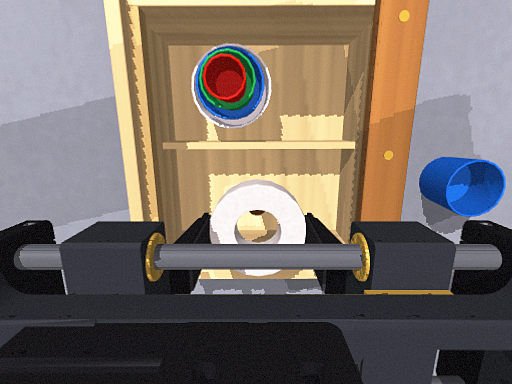

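View pics/s8.png

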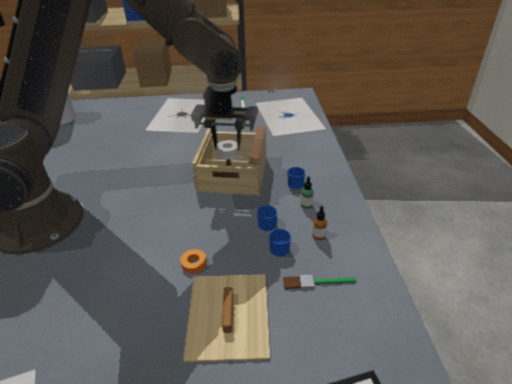

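Request:
{"op": "arm_command", "data": {
  "motion": [-1,0,-1,20,0,0,0,-1,0,-1,40,0,0,0,-1,0,-1,58,0,0,0,-1,0,-1,72,0,0,0,-1,0,-1,80,0,0,0,-1,0,-1,82,0,0,0,-1,0,-1,82,0,0,0,-1,0,-1,82,0,0,0,0.6,0,-1,82,0,0,0,0.6,0,-1,82,0,0,0,0.6,0,-1,82,0,0,0,0.6,0,-1,50,0,0,0,0.6,0,-1,0,0,0,0,0.6,0,-1,-50,0,0,0,0.6,0,80,-90,0,0,0,0.6,0,130,-90,0,0,0,0.6,0,130,-90,0,0,0,0.6,0,130,-90,0,0,0]
}}

```text
t: 29.4
eef_pos: [524.6, 7.8, 218.0]
tcp_rot: [3.141, -0.002, -0.199]
ft_force: [0.4, 0.6, -0.9]
opening: 0.802
```

Run:
```python
from mv import *
from h import *
im,d=snap('top','t9.png')
c=cv2.cvtColor(im[160:300,80:340],cv2.COLOR_RGB2BGR);cv2.imwrite('pics/t9c.png',cv2.resize(c,None,fx=3,fy=3,interpolation=cv2.INTER_CUBIC))
P=cloud('top',d)
X,Y,Z=P[...,0],P[...,1],P[...,2]
m=(abs(X-550)<40)&(abs(Y-138)<40)&(Z<40)
print(rim(P,m,28,5),rim(P,m,28,2.5))
for s in env.silhouettes('top','roll2_center')[:3]: print(round(s['confidence'],2),np.round(s['location']),rim(P,s['region'],20,4))
go((454.4,-199,130,-11.2),(454.4,-199,12,-11.2))
```

```text
None None
0.58 [310. 272.] (454.3, -198.9, 31.5, 433, [454.8, -197.8])
0.57 [375. 239.] (535.7, -338.9, 33.8, 15, [531.6, -307.3])
t 29.5 p [524.9  10.5 216.9] yaw [-180.    -0.   -11.3] op 0.801 F [ 0.2  0.6 -0.9]
(454.4, -199, 130, -11.2) shift [-28.1 219.3  86.9] turn [-0.  -0.  -0.1]
(454.4, -199, 12, -11.2) shift [-28.1 219.3 204.9] turn [-0.  -0.  -0.1]
```

View pics/t9c.png

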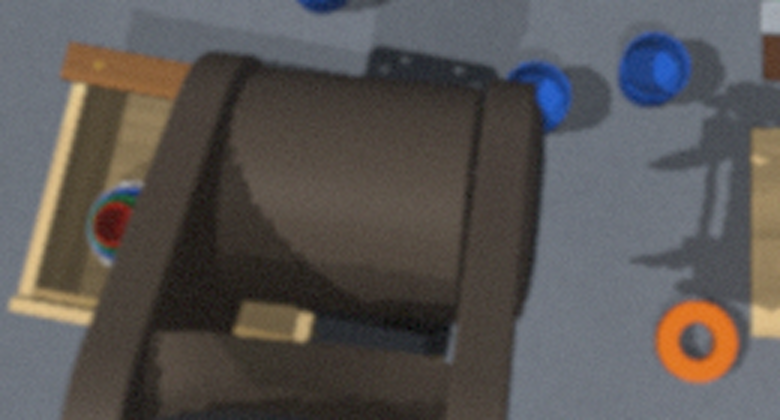

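Request:
{"op": "arm_command", "data": {
  "motion": [0.7,-6,48,15,0,0,0,0.7,-12,96,35,0,0,0,0.7,-18,144,55,0,0,0,0.7,-25,192,80,0,0,0,0.7,-28,218,110,0,0,0,0.7,-28,219,130,0,0,0,0.7,-28,219,130,0,0,0,0.7,-28,219,165,0,0,0,0.7,-28,219,190,0,0,0,0.7,-28,219,205,0,0,0,0.7,-28,219,205,0,0,0,0.7,-28,219,205,0,0,0,-1,-28,219,205,0,0,0,-1,-28,219,205,0,0,0,-1,-28,219,205,0,0,0,-1,-28,219,205,0,0,0,-1,-28,219,205,0,0,0]
}}

```text
t: 31.2
eef_pos: [455.2, -198.4, 12.4]
tcp_rot: [3.141, -0.001, -0.196]
ft_force: [0.5, 1.4, 6.8]
opening: 0.654
```

Run:
```python
from mv import *
from h import *
im,d=snap('top','t10.png')
c=cv2.cvtColor(im[160:300,80:340],cv2.COLOR_RGB2BGR);cv2.imwrite('pics/t10c.png',cv2.resize(c,None,fx=3,fy=3,interpolation=cv2.INTER_CUBIC))
P=cloud('top',d)
X,Y,Z=P[...,0],P[...,1],P[...,2]
m=(abs(X-550)<40)&(abs(Y-138)<40)&(Z<40)
print(rim(P,m,28,5),rim(P,m,28,2.5))
go((454.4,-199,200,-11.2),(550.6,138.5,200,-11.2))
```

```text
(559.4, 146.2, 43.0, 438, [549.4, 136.7]) (551.1, 138.4, 31.9, 372, [548.8, 137.0])
t 31.25 p [ 455.2 -198.4   12.4] yaw [ 1.80e+02 -1.00e-01 -1.12e+01] op 0.657 F [0.4 1.9 7.9]
(454.4, -199, 200, -11.2) shift [  -0.4    0.8 -187.6] turn [ 0.  -0.1 -0. ]
(550.6, 138.5, 200, -11.2) shift [  28.2 -348.9 -187.7] turn [ 0.  -0.1 -0. ]
```

View pics/t10c.png

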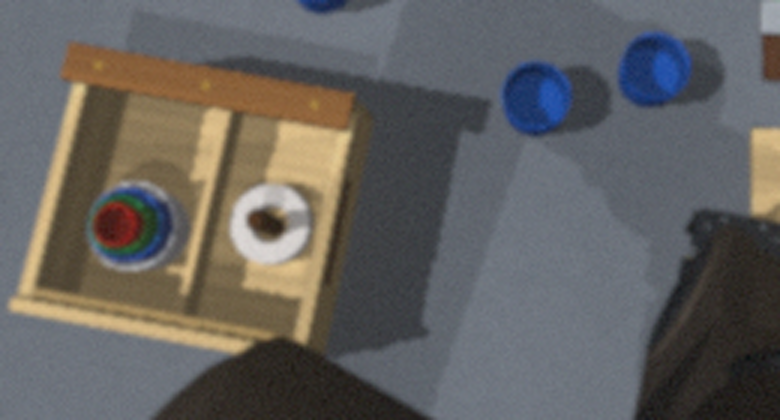

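White roll lies flat on the spindle (crop (270,223), top z≈28), nest complete at crop (130,225). Now the orange roll.

Request:
{"op": "arm_command", "data": {
  "motion": [-1,0,0,-45,0,0,0,-1,0,0,-90,0,0,0,-1,0,0,-135,0,0,0,-1,3,-35,-170,0,0,0,-1,7,-83,-188,0,0,0,-1,11,-131,-188,0,0,0,-1,15,-179,-188,0,0,0,-1,18,-227,-188,0,0,0,-1,22,-275,-188,0,0,0,-1,26,-323,-188,0,0,0,-1,28,-347,-188,0,0,0,-1,28,-349,-188,0,0,0,-1,28,-349,-160,0,0,0,-1,28,-349,-130,0,0,0,-1,28,-349,-115,0,0,0,-1,28,-349,-115,0,0,0,-1,28,-349,-115,0,0,0]
}}

```text
t: 32.95
eef_pos: [550.4, 138.0, 127.2]
tcp_rot: [3.141, -0.0, -0.197]
ft_force: [-0.6, 0.3, 0.2]
opening: 0.652
```

Run:
```python
from mv import *
from h import *
go((550.6,138.5,44.5,-11.2))
im,d=snap('wrist','w11.png')
```

```text
t 32.95 p [550.4 138.  127.2] yaw [180.   -0.  -11.3] op 0.652 F [-0.6  0.3  0.2]
(550.6, 138.5, 44.5, -11.2) shift [ 0.1 -0.6 82.7] turn [ 0.  -0.  -0.1]
```

View pics/w11.png

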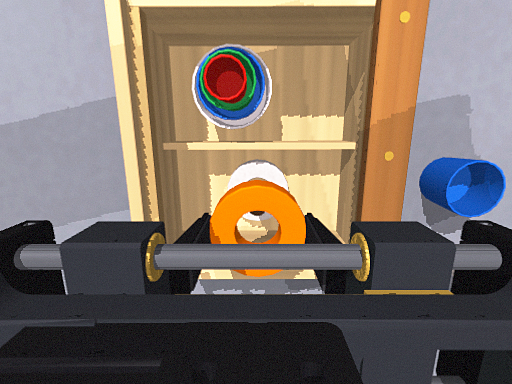

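Request:
{"op": "arm_command", "data": {
  "motion": [-1,0,0,20,0,0,0,-1,0,0,40,0,0,0,-1,0,0,58,0,0,0,-1,0,0,72,0,0,0,-1,0,0,80,0,0,0,-1,0,0,82,0,0,0,-1,0,0,82,0,0,0,0.6,0,0,82,0,0,0,0.6,0,0,82,0,0,0,0.6,0,0,82,0,0,0,0.6,0,0,50,0,0,0,0.6,0,0,0,0,0,0,0.6,0,0,-50,0,0,0,-0.2,0,45,-90,0,0,0,-0.2,20,95,-90,0,0,0,-0.2,40,145,-90,0,0,0,-0.2,60,190,-90,0,0,0,-0.2,80,240,-90,0,0,0,-0.2,80,290,-90,0,0,0,-0.2,80,300,-90,0,0,0]
}}

```text
t: 35.0
eef_pos: [570.0, -174.6, 216.6]
tcp_rot: [3.141, -0.0, -0.198]
ft_force: [0.2, 0.0, 1.3]
opening: 0.399
```

Run:
```python
from mv import *
from h import *
im,d=snap('wrist','w12.png')
im,d=snap('top','t12.png')
cv2.imwrite('pics/t12.png',cv2.resize(cv2.cvtColor(im,cv2.COLOR_RGB2BGR)[130:320,60:440],None,fx=2,fy=2,interpolation=cv2.INTER_CUBIC))
P=cloud('top',d)
X,Y,Z=P[...,0],P[...,1],P[...,2]
m=(abs(X-550)<40)&(abs(Y-138)<40)&(Z<60)
print(rim(P,m,48,2.5))
c=env.state()
m=(X>400)&(X<680)&(Y<-230)&(Y>-480)
for a,b in((5,11),(30,42)):
  q=P[m&(Z>a)&(Z<b)];print(a,cv2.minAreaRect(q[:,:2].astype(np.float32)),len(q))
go((536,-356,150,-3))
```

```text
(552.9, 144.4, 31.8, 417, [552.4, 143.9])
5 ((0.0, 0.0), (0.0, 0.0), 0.0) 0
30 ((0.0, 0.0), (0.0, 0.0), 0.0) 0
t 35.1 p [ 569.8 -174.5  216.6] yaw [180.   -0.  -11.4] op 0.401 F [-0.1  0.8  0.2]
(536, -356, 150, -3) shift [  2.8 184.6  66.7] turn [ 0.  -0.  -8.4]
```

View pics/t12.png

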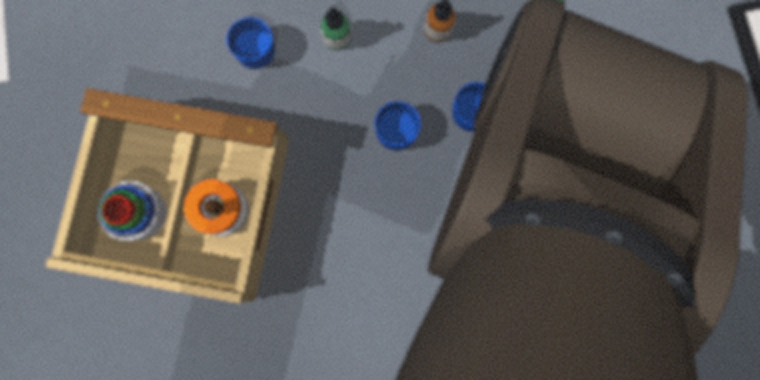

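View pics/w12.png

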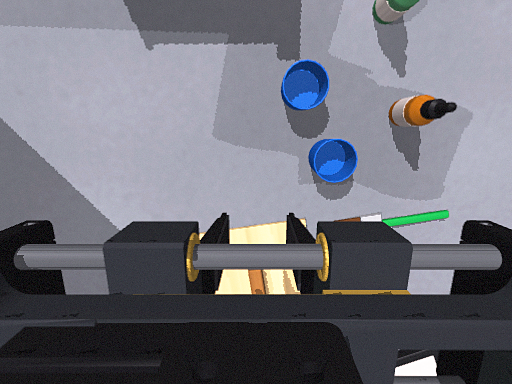

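Run:
```python
from mv import *
from h import *
im,d=snap('side','s12.png');P=cloud('side',d)
X,Y,Z=P[...,0],P[...,1],P[...,2]
m=(X>400)&(X<680)&(Y<-230)&(Y>-480)
for a,b in((6,10.5),(31,42)):
  q=P[m&(Z>a)&(Z<b)];print(a,cv2.minAreaRect(q[:,:2].astype(np.float32)),len(q),np.median(q,0))
```

```text
6 ((564.3291625976562, -357.0594787597656), (214.9644317626953, 223.39830017089844), 86.94107818603516) 5186 [ 542.38541478 -370.86125794    7.46413362]
31 ((537.8416137695312, -356.1409606933594), (98.92860412597656, 20.077789306640625), 87.05779266357422) 371 [ 537.73022526 -359.0841414    34.94785275]
```

View pics/s12.png

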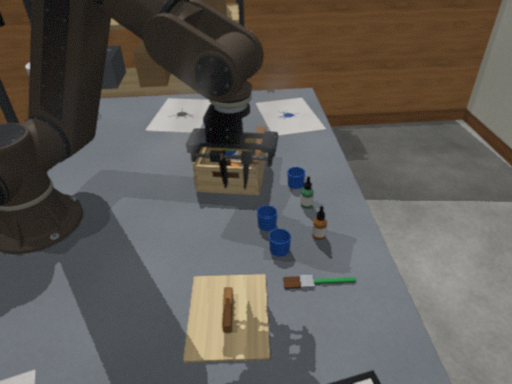

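Request:
{"op": "arm_command", "data": {
  "motion": [-0.2,0,45,10,0,0,-3,-0.2,1,90,30,0,0,-8.4,-0.2,2,135,50,0,0,-8.4,-0.2,3,180,67,0,0,-8.4,-0.2,3,185,100,0,0,-8.4,-0.2,3,185,135,0,0,-8.4,-0.2,3,185,140,0,0,-8.4,-0.2,3,185,140,0,0,-8.4]
}}

```text
t: 35.95
eef_pos: [537.7, -352.1, 76.6]
tcp_rot: [-3.141, 0.001, -0.048]
ft_force: [0.4, -0.8, 0.7]
opening: 0.401
```

Run:
```python
from mv import *
from h import *
go((537,-356,13,-3))
im,d=snap('wrist','w13.png')
P=cloud('wrist',d); X,Y,Z=P[...,0],P[...,1],P[...,2]
m=(X>400)&(X<680)&(Y<-230)&(Y>-480)
for a,b in((5,11),(31,42)):
  q=P[m&(Z>a)&(Z<b)];print(a,cv2.minAreaRect(q[:,:2].astype(np.float32)),len(q),np.median(q,0))
```

```text
t 35.95 p [ 537.7 -352.1   76.6] yaw [-1.8e+02  1.0e-01 -2.8e+00] op 0.401 F [ 0.4 -0.8  0.7]
(537, -356, 13, -3) shift [-0.5  4.  63.6] turn [-0.   0.1  0.2]
5 ((564.398193359375, -351.09942626953125), (199.44091796875, 224.97706604003906), 86.90249633789062) 28163 [ 543.19053093 -306.20687258    8.32970448]
31 ((537.7841796875, -344.0234375), (76.09575653076172, 19.818750381469727), 87.88965606689453) 2188 [ 537.96214952 -341.17247036   36.14623454]
```

View pics/w13.png

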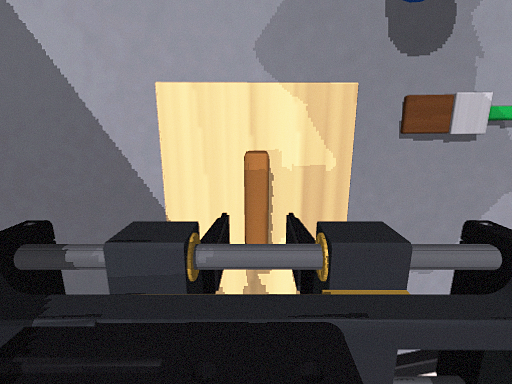

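Request:
{"op": "arm_command", "data": {
  "motion": [-0.2,0,1,30,0,0,0,-0.2,0,1,50,0,0,0,-0.2,0,1,60,0,0,0,-0.2,0,1,63,0,0,0,-0.2,0,1,63,0,0,0,-1,0,1,63,0,0,0,-1,0,1,63,0,0,0,-1,0,1,63,0,0,0,-1,0,1,63,0,0,0,-1,0,1,63,0,0,0]
}}

```text
t: 37.0
eef_pos: [537.4, -354.5, 14.3]
tcp_rot: [3.141, -0.001, -0.049]
ft_force: [-1.8, -0.7, 6.2]
opening: 0.21
```

Request:
{"op": "arm_command", "data": {
  "motion": [-1,0,0,-10,0,0,0,-1,0,0,-25,0,0,0,-1,0,0,-45,0,0,0,-1,0,0,-70,0,0,0,-1,0,0,-100,0,0,0,-1,0,0,-140,0,0,0,-1,0,0,-180,0,0,0,-1,0,0,-215,0,0,0,-1,0,0,-225,0,0,0,-1,0,0,-225,0,0,0,-1,0,0,-225,0,0,0,-1,0,0,-225,0,0,0]
}}

```text
t: 38.2
eef_pos: [536.7, -353.9, 236.7]
tcp_rot: [-3.14, 0.003, -0.049]
ft_force: [0.0, 0.4, -2.4]
opening: 0.208
```

Run:
```python
from mv import *
from h import *
s=env.state(); go()
im,d=snap('wrist','w14.png'); im,d2=snap('side','s14.png')
p=np.array(s['eef_pos'])
for n,dd in(('wrist',d),('side',d2)):
  P=cloud(n,dd); q=P.reshape(-1,3)-p; Rr=R.from_euler('xyz',s['tcp_rot']).inv(); t=Rr.apply(q)
  m=(abs(t[:,0])<105)&(abs(t[:,1])<125)&(t[:,2]>-2)&(t[:,2]<25)&(dd.ravel()>0); u=t[m]
  A=np.c_[u[:,:2],np.ones(len(u))]; k=np.linalg.lstsq(A,u[:,2],rcond=None)[0]; r=u[:,2]-A@k; g=abs(r)<2; k=np.linalg.lstsq(A[g],u[g,2],rcond=None)[0]
  print(n,len(u),g.sum(),'plane z0',k[2],'slopes deg',np.degrees(k[:2]),'x',np.percentile(u[g,0],[0.3,99.7]),'y',np.percentile(u[g,1],[.3,99.7]),cv2.minAreaRect(u[g][:,:2].astype(np.float32)))
```

```text
t 38.2 p [ 536.7 -353.9  236.7] yaw [-1.799e+02  1.000e-01 -2.800e+00] op 0.208 F [ 0.   0.4 -2.4]
wrist 40269 40174 plane z0 6.90037972901557 slopes deg [-0.01486666  0.04154206] x [-83.48017177  84.62330675] y [-104.74722509   43.05613729] ((0.5331039428710938, -25.25274658203125), (170.23568725585938, 159.6420135498047), 0.01558353565633297)
side 6654 6233 plane z0 6.714343878997057 slopes deg [-0.04605177  0.13109611] x [-83.13352281  85.8171326 ] y [-103.20468609  106.83524512] ((1.1721954345703125, 1.1384735107421875), (214.07644653320312, 170.28334045410156), 89.99239349365234)
```

View pics/s14.png

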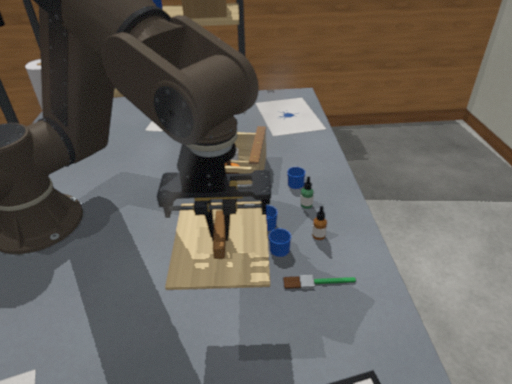

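View pics/w14.png

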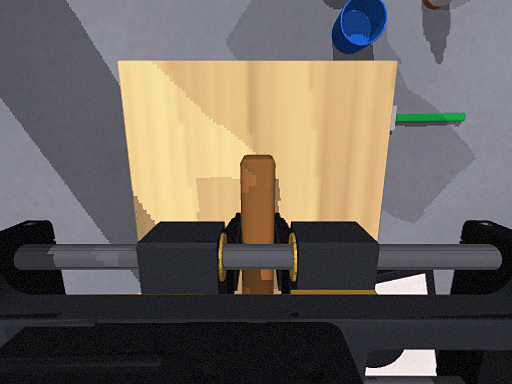

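```bash
cat > lid.py <<'E'
from mv import *
C=np.array([557.7,185.0,0.]); YAW=-11.15
def lidt(bx,bz,th,by=0,off=(85.7,1.0,14.8)):
    Rt=R.from_euler('xyz',[np.pi,0,np.radians(YAW)])*R.from_rotvec([0,np.radians(-th),0])
    B=C+R.from_euler('z',np.radians(YAW)).apply([bx,by,bz])
    p=B-Rt.apply(off); return (*p,YAW,-th)
def inbox(off=(85.7,1.0,14.8)):
    s=env.state(); Rt=R.from_euler('xyz',s['tcp_rot']); Rb=R.from_euler('z',np.radians(YAW)).inv()
    for o in (off,(off[0]-170,off[1],off[2])): print('edge in box',np.round(Rb.apply(Rt.apply(o)+np.array(s['eef_pos'])-C),1))
    print('rot in box',np.round(np.degrees((Rb*Rt).as_euler('xyz')),2))
E
python3 - <<'E'
from lid import *
inbox()
go(lidt(64,160,0),lidt(64,160,15))
E
```

```text
edge in box [ 168.8 -521.4  222.1]
edge in box [   0.6 -546.1  222.5]
rot in box [-1.7992e+02  1.1000e-01  8.3300e+00]
t 38.3 p [ 537.  -354.   237.1] yaw [-1.799e+02  1.000e-01 -2.800e+00] op 0.209 F [ 0.  -0.6 -2. ]
(np.float64(536.6029812858696), np.float64(190.17743192863333), np.float64(174.79999999999998), -11.15, 0) shift [ -27.  -543.5   63.1] turn [-0.1  0.1  8.3]
(np.float64(543.2262359441826), np.float64(188.87199764154005), np.float64(196.47649439436424), -11.15, -15) shift [ -20.4 -542.5   41.4] turn [  1.  -14.9   8.3]
```

Request:
{"op": "arm_command", "data": {
  "motion": [-1,-1,-25,0,0,0,0,-1,-2,-60,0,0,-1,1,-1,-4,-100,0,0,-2,2,-1,-5,-140,0,0,-3,3,-1,-7,-180,0,0,-4,4,-1,-9,-220,0,0.5,-6,5,-1,-10,-260,0,0.5,-7,6,-1,-12,-300,0,0.5,-8,7,-1,-13,-340,0,0.5,-9,8.3,-1,-14,-380,0,1,-11,8.3,-1,-16,-420,5,1,-12,8.3,-1,-17,-460,10,1,-13,8.3,-1,-19,-500,20,1,-14,8.3,-1,-20,-530,30,1,-14.9,8.3,-1,-20,-542,40,1,-14.9,8.3,-1,-20,-542,41,1,-14.9,8.3,-1,-20,-542,41,1,-14.9,8.3,-1,-20,-542,41,1,-14.9,8.3]
}}

```text
t: 40.1
eef_pos: [544.3, 186.8, 198.0]
tcp_rot: [3.14, 0.26, -0.196]
ft_force: [-0.0, 0.8, -1.7]
opening: 0.208
```

Run:
```python
from lid import *
from h import *
im,d=snap('side','s15.png');snap('wrist','w15.png')
inbox()
s=env.state(); p=np.array(s['eef_pos'])
P=cloud('side',d); t=R.from_euler('xyz',s['tcp_rot']).inv().apply(P.reshape(-1,3)-p)
m=(abs(t[:,0])<105)&(abs(t[:,1])<125)&(t[:,2]>0)&(t[:,2]<16)&(d.ravel()>0); u=t[m]
print(len(u),np.median(u[:,2]),u.min(0),u.max(0),cv2.minAreaRect(u[abs(u[:,2]-7)<2.5][:,:2].astype(np.float32)))
go(lidt(64,98,15))
```

```text
edge in box [ 65.5  -1.8 161.9]
edge in box [-98.8  -1.5 205.5]
rot in box [ 1.7992e+02  1.4870e+01 -1.1000e-01]
1932 6.184708696790568 [ -83.23984954 -108.51006967    0.54162299] [ 87.26548835 110.57077677  14.77624247] ((2.3030166625976562, 0.25104522705078125), (170.27978515625, 217.4084014892578), 0.22350014746189117)
t 40.2 p [544.3 187.  198.2] yaw [179.9  14.9 -11.3] op 0.205 F [-0.3  0.2 -1.7]
(np.float64(543.2262359441826), np.float64(188.87199764154005), np.float64(134.47649439436424), -11.15, -15) shift [15.  -1.8 61.9] turn [ 0.1 -0.1 -0.1]
```

View pics/s15.png

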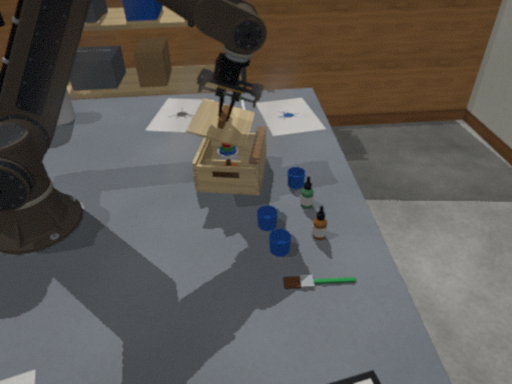

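View pics/w15.png

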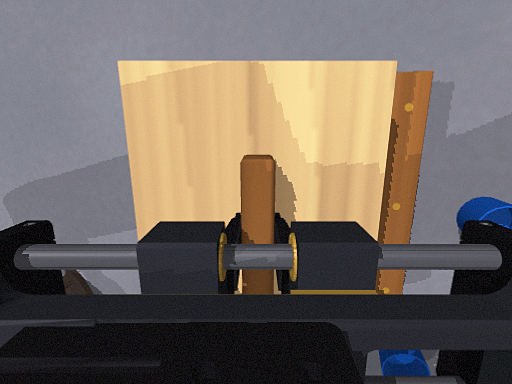

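Request:
{"op": "arm_command", "data": {
  "motion": [-1,4,-1.8,15,0,0,0,-1,7,-1.8,30,0,0,0,-1,11,-1.8,45,0,0,0,-1,14,-1.8,56,0,0,0,-1,15,-1.8,62,0,0,0,-1,15,-1.8,62,0,0,0,-1,15,-1.8,62,0,0,0]
}}

```text
t: 40.9
eef_pos: [543.1, 189.9, 134.3]
tcp_rot: [3.14, 0.26, -0.195]
ft_force: [0.4, -0.3, -2.3]
opening: 0.209
```

Run:
```python
from lid import *
from h import *
im,d=snap('side','s16.png');snap('wrist','w16.png')
cv2.imwrite('pics/s16.png',cv2.resize(cv2.cvtColor(im,cv2.COLOR_RGB2BGR)[60:210,160:340],None,fx=4,fy=4,interpolation=cv2.INTER_CUBIC))
inbox()
go(lidt(64,98,15),lidt(76,98,15),lidt(89,98,15))
```

```text
edge in box [63.8  1.1 98.2]
edge in box [-100.5    1.2  141.8]
rot in box [ 1.7993e+02  1.4860e+01 -3.0000e-02]
t 41.0 p [543.2 190.  134.5] yaw [179.9  14.9 -11.2] op 0.21 F [ 0.1  0.1 -2.2]
(np.float64(543.2262359441826), np.float64(188.87199764154005), np.float64(134.47649439436424), -11.15, -15) shift [ 0.3  1.1 -0. ] turn [ 0.1 -0.1 -0. ]
(np.float64(554.9997273432441), np.float64(186.55145885146916), np.float64(134.47649439436424), -11.15, -15) shift [11.9  1.1 -3.1] turn [ 0.1 -0.1 -0. ]
(np.float64(567.7543430255608), np.float64(184.03754182889236), np.float64(134.47649439436424), -11.15, -15) shift [24.5  1.1 -6.5] turn [ 0.1 -0.1 -0. ]
```

View pics/s16.png

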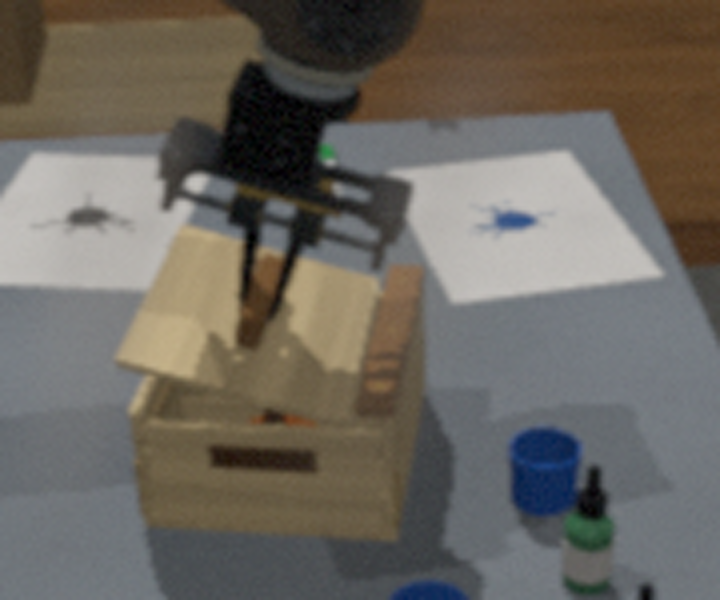

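View pics/w16.png

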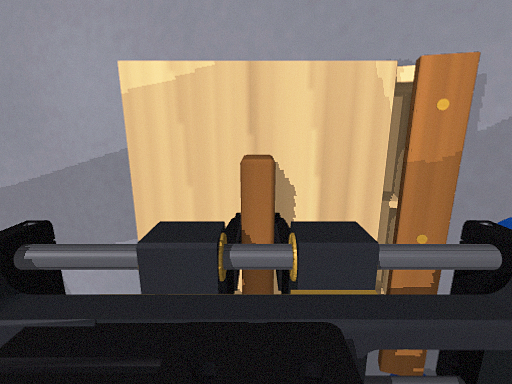

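Request:
{"op": "arm_command", "data": {
  "motion": [-1,5,1,-1.3,0,0,0,-1,10,1,-2.7,0,0,0,-1,15,1,-4,0,0,0,-1,20,1,-5.3,0,0,0,-1,24,1,-6.3,0,0,0,-1,24,1,-6.3,0,0,0,-1,24,1,-6.3,0,0,0]
}}

```text
t: 41.7
eef_pos: [566.9, 184.2, 133.6]
tcp_rot: [3.14, 0.261, -0.195]
ft_force: [-0.4, -0.0, -2.6]
opening: 0.209
```

Run:
```python
from lid import *
from h import *
im,d=snap('side','s17.png');snap('wrist','w17.png')
inbox()
go(lidt(89,97.5,11),lidt(89,97,7),lidt(89,96.5,3.5),lidt(89,95.7,0))
```

```text
edge in box [88.1 -0.  97.3]
edge in box [-7.620e+01  1.000e-01  1.411e+02]
rot in box [ 1.799e+02  1.493e+01 -3.000e-02]
t 41.8 p [566.8 184.3 133.7] yaw [179.9  14.9 -11.2] op 0.208 F [-0.5  0.5 -2.4]
(np.float64(565.4465865934835), np.float64(184.49239741396525), np.float64(128.3804132187953), -11.15, -11) shift [0.  0.  5.5] turn [ 0.1  3.9 -0. ]
(np.float64(563.5274462503492), np.float64(184.8706573080684), np.float64(122.13388577411268), -11.15, -7) shift [-0.3  0.  12. ] turn [ 0.1  7.9 -0. ]
(np.float64(562.1743827291707), np.float64(185.13734424738826), np.float64(116.50425485478085), -11.15, -3.5) shift [-0.1  0.  17.8] turn [ 0.1 11.4 -0. ]
(np.float64(561.1310883672479), np.float64(185.34297611598564), np.float64(110.5), -11.15, 0) shift [ 0.4  0.  23.9] turn [ 0.1 14.9 -0. ]
```

View pics/w17.png

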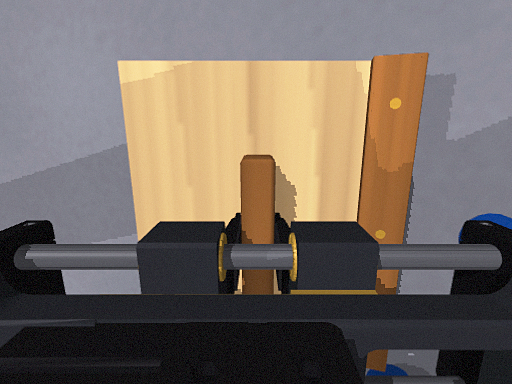

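The far edge is under the batten with no contact force. Lower to 3.5° first.

Request:
{"op": "arm_command", "data": {
  "motion": [-1,0,0,2.7,0,2,0,-1,0,0,5.5,0,3.9,0,-1,0,0,8.7,0,5.9,0,-1,0,0,12,0,7.9,0,-1,0,0,15,0,9.6,0,-1,0,0,17.8,0,11.4,0,-1,0,0,17.8,0,11.4,0,-1,0,0,17.8,0,11.4,0]
}}

```text
t: 42.6
eef_pos: [562.4, 185.2, 116.8]
tcp_rot: [3.14, 0.062, -0.195]
ft_force: [-0.4, -0.3, -2.0]
opening: 0.205
```

Run:
```python
from lid import *
from h import *
im,d=snap('side','s18.png');snap('wrist','w18.png')
cv2.imwrite('pics/s18.png',cv2.resize(cv2.cvtColor(im,cv2.COLOR_RGB2BGR)[60:210,160:340],None,fx=4,fy=4,interpolation=cv2.INTER_CUBIC))
inbox()
go(lidt(89,95.7,0))
im,d=env.read_camera('top');cv2.imwrite('pics/t18.png',cv2.resize(cv2.cvtColor(im,cv2.COLOR_RGB2BGR)[160:300,70:230],None,fx=4,fy=4,interpolation=cv2.INTER_CUBIC))
```

```text
edge in box [89.6  0.  96.7]
edge in box [-8.010e+01  1.000e-01  1.071e+02]
rot in box [ 1.7992e+02  3.5300e+00 -1.0000e-02]
t 42.7 p [562.7 185.1 116.7] yaw [179.9   3.5 -11.2] op 0.205 F [ 0.7 -0.1 -1.3]
(np.float64(561.1310883672479), np.float64(185.34297611598564), np.float64(110.5), -11.15, 0) shift [-1.2  0.1  6.3] turn [ 0.1  3.5 -0. ]
```

View pics/s18.png

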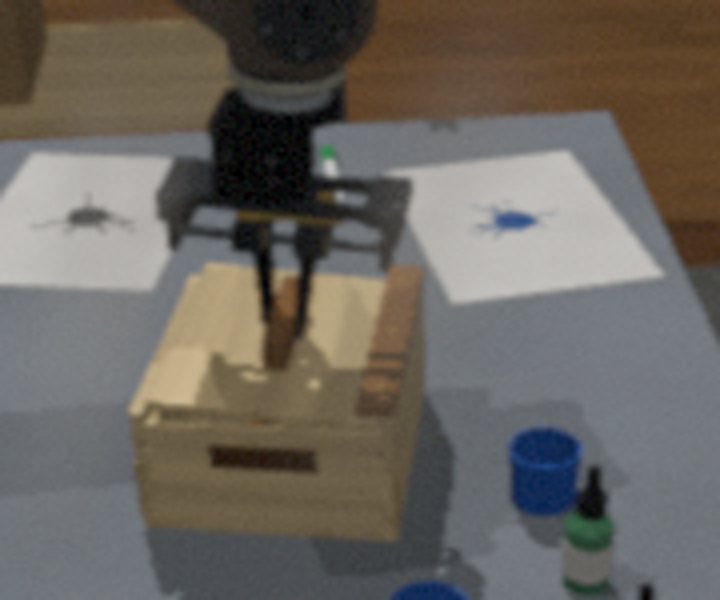

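View pics/t18.png

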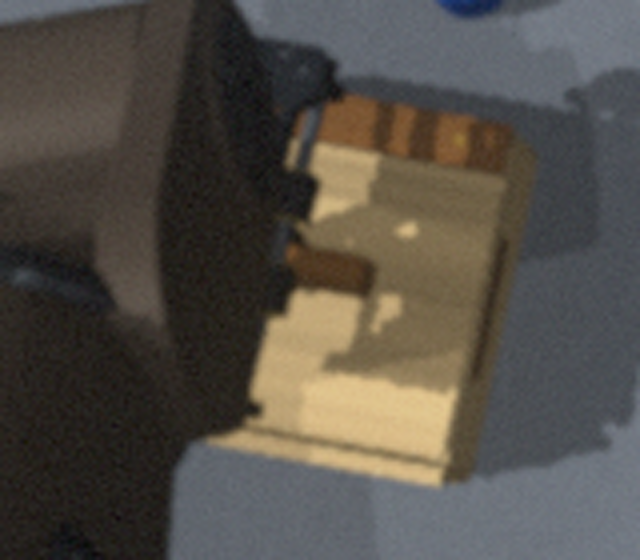

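Request:
{"op": "arm_command", "data": {
  "motion": [-1,-0.4,0,2,0,1.2,0,-1,-0.8,0,4,0,2.4,0,-1,-0.8,0,6,0,3.5,0,-1,-0.8,0,6.5,0,3.5,0,-1,-0.8,0,6.5,0,3.5,0,-1,-0.8,0,6.5,0,3.5,0]
}}

```text
t: 43.35
eef_pos: [561.5, 185.3, 110.2]
tcp_rot: [3.14, 0.0, -0.195]
ft_force: [-0.3, -0.1, -2.2]
opening: 0.208
```

Run:
```python
from lid import *
from h import *
go();inbox()
```

```text
t 43.35 p [561.5 185.3 110.2] yaw [179.9   0.  -11.2] op 0.208 F [-0.3 -0.1 -2.2]
edge in box [89.4 -0.  95.3]
edge in box [-80.6   0.   95.4]
rot in box [ 1.7991e+02  3.0000e-02 -1.0000e-02]
```

Request:
{"op": "arm_command", "data": {
  "motion": [-1,0,0,0.6,0,0,0,-1,0,0,1,0,0,0,-1,0,0,1,0,0,0,-0.2,0,0,1,0,0,0,-0.2,0,0,1,0,0,0,-0.2,0,0,1,0,0,0,-0.2,0,0,-10,0,0,0,-0.2,0,0,-30,0,0,0,-0.2,0,0,-65,0,0,0,-0.2,0,0,-110,0,0,0,-0.2,0,40,-120,0,0,0,-0.2,0,90,-120,0,0,0,-0.2,0,140,-120,0,0,0,-0.2,0,190,-120,0,0,0,-0.2,0,240,-120,0,0,0,-0.2,0,280,-120,0,0,0,-0.2,0,280,-120,0,0,0,-0.2,0,280,-120,0,0,0]
}}

```text
t: 45.15
eef_pos: [507.1, -89.8, 231.2]
tcp_rot: [3.14, -0.0, -0.197]
ft_force: [0.6, 0.6, -0.2]
opening: 0.398
```

Run:
```python
from lid import *
from h import *
go()
im,d=snap('top','t20.png');cv2.imwrite('pics/t20.png',cv2.resize(cv2.cvtColor(im,cv2.COLOR_RGB2BGR)[130:320,70:270],None,fx=3,fy=3,interpolation=cv2.INTER_CUBIC))
im2,d2=snap('side','s20.png');cv2.imwrite('pics/s20c.png',cv2.resize(cv2.cvtColor(im2,cv2.COLOR_RGB2BGR)[60:210,160:340],None,fx=4,fy=4,interpolation=cv2.INTER_CUBIC))
Rb=R.from_euler('z',np.radians(YAW)).inv()
for n,dd in (('top',d),('side',d2)):
  b=Rb.apply(cloud(n,dd).reshape(-1,3)-C)
  m=(b[:,2]>98.5)&(b[:,2]<108)&(b[:,0]>-78)&(b[:,0]<72)&(abs(b[:,1])<112); u=b[m]
  A=np.c_[u[:,:2],np.ones(len(u))];k=np.linalg.lstsq(A,u[:,2],rcond=None)[0]
  h=b[(b[:,2]>126)&(b[:,2]<134)&(abs(b[:,0])<60)&(abs(b[:,1])<80)]
  print(n,len(u),'top z',k[2],'slopes',np.degrees(k[:2]),'y',u[:,1].min(),u[:,1].max(),'handle',cv2.minAreaRect(h[:,:2].astype(np.float32)) if len(h)>5 else None)
```

```text
t 45.15 p [507.1 -89.8 231.2] yaw [179.9  -0.  -11.3] op 0.398 F [ 0.6  0.6 -0.2]
top 6268 top z 102.7746743694808 slopes [ 0.05341792 -0.01961055] y -107.09664628500684 106.65905724438602 handle ((4.034248352050781, -0.8117256164550781), (20.05170249938965, 100.48486328125), 0.13426874577999115)
side 1253 top z 102.793645672433 slopes [0.02525379 0.19849174] y -107.9898862323149 109.14253150738246 handle ((6.525360107421875, -12.849647521972656), (19.834861755371094, 75.05642700195312), 0.11034712940454483)
```

View pics/t20.png

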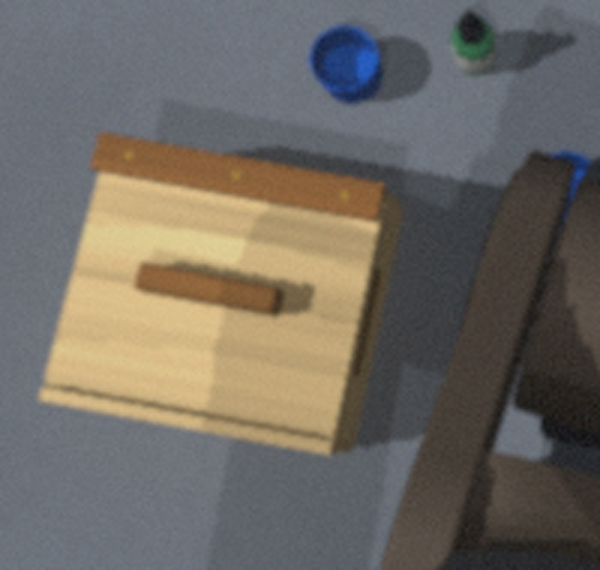

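View pics/s20c.png

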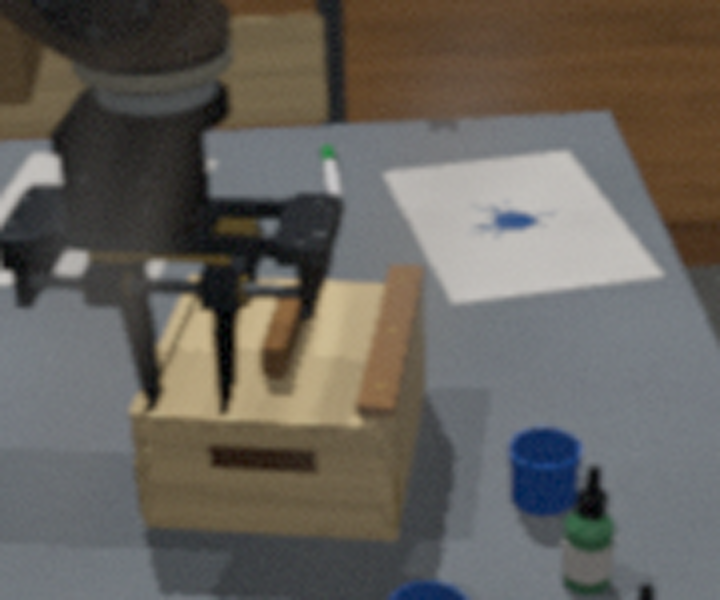

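View pics/s20.png

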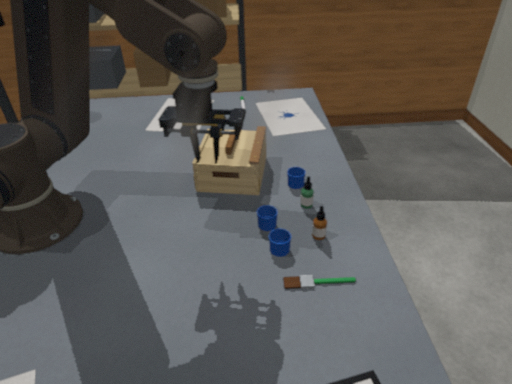

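```bash
python3 -c "
from cell import env
print(env.job_done(),env.state()['t'])"
```

```text
the job is handed in; nothing more can be done
the job is handed in; nothing more can be done
```

The kit is packed, the box is closed and the job is handed in, at about 45 s of the 210 s allowed. No move went wrong or had to be redone.

- **Cups:** all four were out. They are nested upright in size order (white, blue, green, red) in the left bay. For blue I used the one nearest the base, at pixel (273, 233) in the first top image. After the last cup, the rims read about z 56, 66, 76 and 86 mm, as they should.
- **Rolls:** I found two, white and orange, and no yellow one in any picture. Both lie flat on the spindle, with tops at z ≈ 28 and 48 mm. I released each roll part-way down the spindle so the gripper would clear the batten. Orange sits about 6 mm off-centre from white, within the play of its bore.
- **Lid:** I hooked it under the batten at 15° and lowered it with no contact force seen. The last top-camera check had its top face at z 102.8 mm (103 expected) and level to 0.1°. Its centre is at x 4.0, y −0.8 mm in the box frame, turned 0.1°, lying behind the front wall.
- **Disagreement:** the side camera's handle position was different (x 6.5, y −12.8), because the gripper hid part of the handle. I trusted the top view.
- **Not touched:** I did not handle the bottles, the brush or the three other blue cups, and the arm stands clear of everything.

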